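# Make up two repair kits at the electronics bench

### The arm

A 6-joint arm with a two-finger parallel gripper is mounted at the origin on the work surface. World frame = base frame: x ahead of the robot, y to its left, z up, the work surface at z = 0. Lengths are in m, angles in rad, forces in N, time in s.
With the tool pointing down it reaches from about 0.275 to 0.85 m from the base axis. Payload 5.2 kg.
Tool frame: the origin (TCP) lies between the finger pads; the fingertips stand manip.tip_reach ahead of it and the grasp point (between the pads) lies 5 mm behind it (manip.tip_reach is the distance from the TCP to the fingertips, in m); z points along the fingers, y is the direction in which the jaws open and shut (so a half turn about z gives the same grasp; the last joint's range is limited). The gripper opens to 85 mm and grips with 20 to 120 N. Pads are 22 mm wide; open, the fingers measure 114 mm over their backs; the gripper's body (76 mm by 85 mm) begins 54 mm behind the grasp point. The pads swing forward as they close: fully open they stand 13 mm farther back than shut.
Start: joints at [-1.419, 0.259, 1.535, -0, 1.348, -0.203], TCP at [0.191, -0.516, 0.245] pointing down, gripper open.
Joint ranges: [-3.14, 3.14], [-0.91, 2.08], [0.19, 2.58], [-1.22, 4.36], [0.22, 2.71], [-3.12, 3.12]. Speed limits (rad/s): [2.57, 2.57, 3.14, 3.14, 3.14, 3.14].

### API

Orientations are given as a 3x3 rotation matrix whose columns are the frame's x, y, z axes.
In Python, from cell import manip gives the robot as it stands.
- The arm moves only by the tool move_arm, never from a script. Its argument "deltas" is a list of rows, each an object of numbers: "tx", "ty", "tz": the shift along the tool's x, y, z in cm; "ax", "ay", "az": the turn, a rotation vector about the tool's x, y, z in rad; "fingers": the gripper's target within -1 to 1 (fully open at 1, half-way at 0, shut at -1). In form: [{"tx": .., "ty": .., "tz": .., "ax": .., "ay": .., "az": .., "fingers": ..}, ...]. A call has 1 to 12 rows; each row shifts and turns the commanded pose from where the row before left it, along the tool's axes as they then stand; what a row does not reach is not made up. A row lasts 1/12 s, in which the tool goes at most 41.7 mm and 7.16 degrees, less where a joint would pass 70% of its speed; a pose out of reach is approached as far as the arm can. A call with a gripper value outside its range is refused whole. The fingers move at their own pace and stop on an object; "newtons" is the grip in N (left out, the last holds). Time passes only in rows, so rows that do not move let the fingers close. It gives the time, the measured TCP pose, the force and the opening at its end, in the units of the state.
- manip.get_state(): the state, without advancing time (a new reading comes with each control period).
- manip.capture(name): name is "scene" or "top" or "wrist"; returns the picture (384x512x3 uint8, red, green, blue); there is no depth.
- manip.camera_info(name): a dict with "fx", "fy", "cx", "cy" (pixels), "rvec" (rotation vector, rad) and "tvec" (3), from world to camera coordinates, as OpenCV has them; the wrist camera has in their place "hand_eye" (4x4, takes a point from camera to tool coordinates, whose origin is the TCP and whose axes are the flange's). Camera axes: x right, y down, z forward; pixel columns grow to the right and rows downward; lengths in m; the calibration is good to about 2 mm. A picture is of the moment at which its call begins: read the wrist's pose just before it. camera_info takes no time and is no camera call.
- manip.job_done(): hands the job in, once; it reports no verdict.
The state is a dict: "clock": time; "joint_pos": joint angles; "joint_velocities": joint speeds; "joint_torque": joint torques, N m; "eef_pos": TCP position; "tool_rot": TCP orientation; "ft_force": force on the tool from outside, world axes, zero at the start; "torque": the same for the moment, N m; "opening": finger opening in m.
Only numpy, scipy, OpenCV 4.12 (cv2) and the standard library are available. Lean on these libraries where they do the work, as an engineer would, in place of code of your own. Each camera call takes 0.05 s, during which the arm holds its last target.

### The job

Make up the two repair kits from the parts on the bench: the blue tray gets the transformer in its wide compartment and the red capacitor and the green terminal block in the two narrow ones, one in each (either way round); the yellow tray gets the heatsink in its wide compartment and the relay in either narrow one. Stand every part upright and flat on the floor of its compartment, setting it down rather than dropping it. Leave the black capacitor and the multimeter where they are.

Things in the scene. Friction and masses are not known exactly. Their poses are not given: they have to be found in the camera images.
- transformer: mains transformer, 50 mm high: dark steel core 54 mm (x) by 24 mm (y), with a copper-coloured winding block 34 mm (x) by 40 mm (y) around its middle, from 13 to 45 mm above the underside; 0.22 to 0.45 kg. Easily gripped across the winding, along y (40 mm). Origin: centre of underside, z up; stands upright, any yaw.
- red_capacitor: red can capacitor, upright cylinder 35 mm in diameter, 50 mm high, small silver disc on top; 60 g. Origin: centre of underside, z up; stands upright, any yaw.
- terminal_block: green terminal block, 45 mm (x) by 24 mm (y) by 42 mm high, three steel screw heads on top; 50 g. Origin: centre of underside, z up; stands upright, any yaw.
- heatsink: bare silver aluminium heatsink with upright fins, 50 mm (x) by 30 mm (y) by 42 mm high; the fins stand across x, so grip it along y (30 mm); about 90 g. Origin: centre of underside, z up; stands upright, any yaw.
- relay: orange relay on a black foot, 36 mm (x) by 28 mm (y) by 46 mm high; 50 g. Origin: centre of underside, z up; stands upright, any yaw.
- blue_tray: Blue tray fixed to the bench, 98 (x) by 231 (y) by 14 mm high; floor, walls and dividers 4 mm thick. Three open compartments, each 90 mm in x, centred at x = 0: WIDE one (dark grey floor) 85 mm in y, centre y = +69 mm; NARROW ones 65 mm in y, centres y = -10 and -79 mm. Origin: underside centre, on the bench; compartment floors at z = +4 mm. y points to the robot's left within 15 degrees.
- yellow_tray: Yellow tray fixed to the bench, 98 (x) by 231 (y) by 14 mm high; floor, walls and dividers 4 mm thick. Three open compartments, each 90 mm in x, centred at x = 0: WIDE one (dark grey floor) 85 mm in y, centre y = +69 mm; NARROW ones 65 mm in y, centres y = -10 and -79 mm. Origin: underside centre, on the bench; compartment floors at z = +4 mm. y points to the robot's left within 15 degrees.
- black_capacitor: black can capacitor, 35 mm in diameter, 50 mm high, small silver disc on top; stands among the parts, belongs to neither kit and must stay where it is. Origin: centre of underside, z up; stands upright, any yaw.
- multimeter: orange and black hand multimeter lying on the bench to the robot's right, 150 mm (x) by 75 mm (y) by 38 mm high; must stay where it is. Origin: centre of the underside; z up.
Mind the look-alikes: they are no part of the job. Leave any pink or purple look-alike of the heatsink alone.

How it is judged:
By the outcome, as a careful person would: the job done as asked, in the order asked, and still so for the second after the job is handed in, with the robot touching nothing.
It also fails if it takes over 128 s, if anything falls off the work surface, if the arm or the gripper's body presses on something with over 40 N, if the wrist force passes 120 N, or if a joint passes its speed limit or range.

## Working session

There is one attempt and no reset: what is moved stays moved. The work goes in short steps, Python scripts to look and compute and a tool call to move; the robot and the scene stay as the last step left them, time stands still between calls to the robot, and variables do not carry over. Pictures are saved under pics/ and viewed, and the job is handed in when it is done.

Besides the shell and the picture viewer there is one more tool, called after "Request:" in YAML: its name, and indented under it one key for each argument. move_arm: Moves the arm, as the interface text tells. Its arguments: {"type":"object","properties":{"deltas":{"type":"array"},"newtons":{"type":"number"}},"required":["deltas"]}

```bash
ls; mkdir -p pics
python3 - <<'E'
from cell import manip
import cv2,numpy as np
s=manip.get_state();print(s);print(manip.tip_reach)
for n in("scene","top"):
    im=manip.capture(n);cv2.imwrite(f"pics/{n}0.png",im[:,:,::-1]);print(n,manip.camera_info(n))
print(manip.camera_info("wrist"))
E
```

```text
pics
{'clock': 0.0, 'joint_pos': array([-1.41882037e+00,  2.59381245e-01,  1.53608554e+00, -1.93049261e-05,
        1.34800302e+00, -2.02778148e-01]), 'joint_velocities': array([ 1.45267588e-03,  3.97732400e-04, -4.30269303e-04, -2.58217259e-05,
        6.67421573e-04,  1.39971462e-03]), 'joint_torque': array([-6.57633154e-04, -4.46021962e+01, -2.90572715e+01, -7.81843137e-04,
        1.17921067e-02,  1.78532832e-05]), 'eef_pos': array([ 0.19099707, -0.5152334 ,  0.2444531 ]), 'tool_rot': array([[ 9.37730496e-01,  3.47363533e-01, -3.02796538e-04],
       [ 3.47363479e-01, -9.37728735e-01,  1.85266986e-03],
       [ 3.59608935e-04, -1.84248549e-03, -9.99998238e-01]]), 'ft_force': array([-0.26545684, -0.42205023,  0.0311204 ]), 'torque': array([-0.01484136,  0.06001586, -0.01673716]), 'opening': 0.08530070828752989}
0.014
scene {'fx': 362.7401747423922, 'fy': 362.7401747423922, 'cx': 260.8062093038552, 'cy': 186.5581868770873, 'rvec': array([ 0.74873658,  2.64973727, -1.01240496]), 'tvec': array([ 0.40340238, -0.14036232,  1.13791352])}
top {'fx': 483.8657007606258, 'fy': 483.8657007606258, 'cx': 253.2358764461678, 'cy': 193.30627533136592, 'rvec': array([ 2.1842144 , -2.18459288,  0.07820213]), 'tvec': array([-0.03326827,  0.44723945,  1.43717948])}
{'fx': 296.6835622925118, 'fy': 296.6835622925118, 'cx': 257.0607571620878, 'cy': 186.1536109583303, 'hand_eye': array([[-2.79626521e-04, -9.56354738e-01, -2.92208037e-01,
         7.52285861e-02],
       [ 9.99999460e-01, -5.59779387e-04,  8.75134376e-04,
         7.73822036e-04],
       [-1.00051094e-03, -2.92207635e-01,  9.56354378e-01,
        -1.28381192e-01],
       [ 0.00000000e+00,  0.00000000e+00,  0.00000000e+00,
         1.00000000e+00]])}
```

View pics/scene0.png

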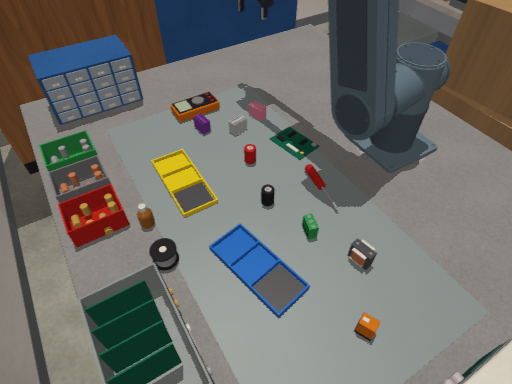

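View pics/top0.png

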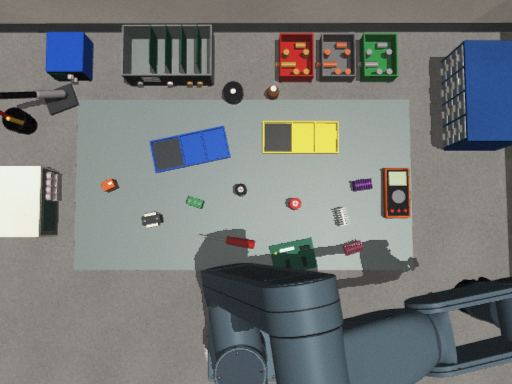

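```bash
cat > h.py <<'E'
import numpy as np,cv2
from cell import manip
from scipy.spatial.transform import Rotation as R
def cam(name,st=None):
    c=manip.camera_info(name)
    K=np.array([[c['fx'],0,c['cx']],[0,c['fy'],c['cy']],[0,0,1]])
    if name=='wrist':
        T=np.eye(4);T[:3,:3]=st['tool_rot'];T[:3,3]=st['eef_pos'];T=T@c['hand_eye']
        return K,T[:3,:3],T[:3,3]
    Rm=cv2.Rodrigues(c['rvec'])[0]
    return K,Rm.T,-Rm.T@c['tvec']
def ray(C,uv,z):
    K,Rw,o=C; uv=np.atleast_2d(uv).astype(float)
    d=(Rw@np.linalg.inv(K)@np.c_[uv,np.ones(len(uv))].T).T
    return (o+d*((z-o[2])/d[:,2])[:,None])[:,:2]
def proj(C,P):
    K,Rw,o=C;q=(np.atleast_2d(P)-o)@Rw@K.T
    return q[:,:2]/q[:,2:]
def snap(name,fn):
    st=manip.get_state();im=manip.capture(name)[:,:,::-1].copy();cv2.imwrite(f'pics/{fn}.png',im);return st,im
def blob(C,mask,z):
    """largest contour -> minAreaRect in world plane z"""
    cs,_=cv2.findContours(mask.astype(np.uint8),cv2.RETR_EXTERNAL,cv2.CHAIN_APPROX_NONE)
    c=max(cs,key=cv2.contourArea);w=ray(C,c[:,0],z)
    r=cv2.minAreaRect((w*1000).astype(np.float32));return r,cv2.contourArea(c)
E
python3 - <<'E'
from h import *
im=cv2.imread('pics/top0.png')
for n,(x0,y0) in {'L':(85,120),'R':(225,115)}.items():
    c=im[y0:y0+140,x0:x0+185]; 
    cv2.imwrite(f'pics/crop{n}.png',cv2.resize(c,None,fx=4,fy=4,interpolation=cv2.INTER_CUBIC))
C=cam('top');print(C[2],cam('scene')[2])
hsv=cv2.cvtColor(im,cv2.COLOR_BGR2HSV);H,S,V=[hsv[:,:,i].astype(int) for i in range(3)]
roi=np.zeros(H.shape,bool);roi[105:265,78:410]=1
def m(lo,hi,box,s=120,v=60):
    b=np.zeros(H.shape,bool);b[box[1]:box[3],box[0]:box[2]]=1
    return b&(H>=lo)&(H<=hi)&(S>s)&(V>v)
for n,k,z in [('blue',m(105,130,(140,115,240,180)),.014),('yellow',m(20,35,(255,110,345,160)),.014),('relay',m(3,18,(98,172,125,198)),.046),
 ('term',m(40,80,(180,190,210,215),80),.042),('red',(m(0,8,(280,190,310,215),120)|m(172,180,(280,190,310,215),120)),.05)]:
    r,a=blob(C,k,z);print(n,a,np.round(r[0],1),np.round(r[1],1),r[2])
E
```

```text
[ 0.34250246 -0.03414577  1.46565374] [0.80714708 0.51827097 0.7464523 ]
blue 2354.5 [583.3 159.9] [ 98.7 230.5] 11.965120315551758
yellow 2300.5 [ 620.2 -174. ] [228.1  95.1] 89.98401641845703
relay 127.0 [470.3 391.5] [32.1 42. ] 22.05268096923828
term 106.5 [420. 139.] [47.  23.5] 74.05333709716797
red 94.5 [ 416.3 -154.2] [32.3 29.3] 89.9892578125
```

View pics/cropL.png

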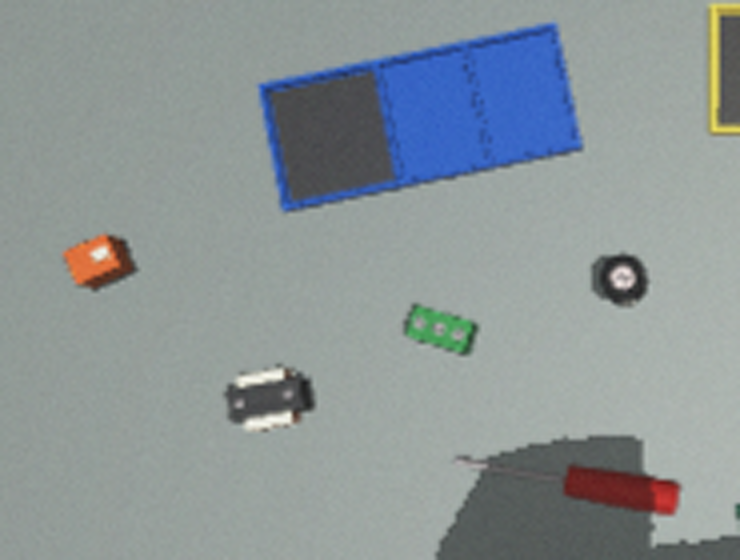

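View pics/cropR.png

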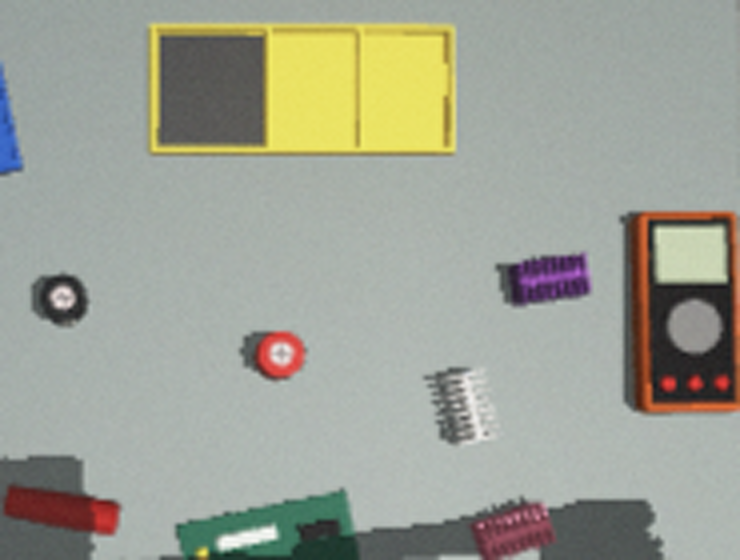

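```bash
cat >> h.py <<'E'
def yaw(st): return np.arctan2(st['tool_rot'][1,0],st['tool_rot'][0,0])
def plan(tg,step=3.6,rs=.11,q=.1,start=None):
    """tg: list of (x,y,z,yawdeg,[step]); prints rows; assumes tool-down"""
    st=manip.get_state();Rm=st['tool_rot'];p=st['eef_pos'].copy()*100
    if start is not None: p=np.array(start[:3])*100
    rows=[]
    for t in tg:
        s=t[4] if len(t)>4 else step
        P=np.array(t[:3])*100;a=np.radians(t[3])
        Rt=np.array([[np.cos(a),np.sin(a),0],[np.sin(a),-np.cos(a),0],[0,0,-1]])
        rv=R.from_matrix(Rm.T@Rt).as_rotvec()
        n=int(max(1,np.ceil(np.linalg.norm(P-p)/s),np.ceil(np.linalg.norm(rv)/rs)))
        for i in range(n):
            k=n-i;d=Rm.T@((P-p)/k)
            rv=R.from_matrix(Rm.T@Rt).as_rotvec()/k
            qq=q if k>1 else .05
            d=np.round(d/qq)*qq
            rv=np.round(rv,2 if k>1 else 3)
            rows.append((d,rv));p=p+Rm@d;Rm=Rm@R.from_rotvec(rv).as_matrix()
    out=[]
    for d,rv in rows:
        o={k:round(float(v),3) for k,v in zip(('tx','ty','tz','ax','ay','az'),list(d)+list(rv)) if abs(v)>1e-6};out.append(str(o).replace("'",'"'))
    print(len(out));print(',\n'.join(out))
E
python3 - <<'E'
from h import *
C=cam('top')
for n,uv,z in [('transf',(151.0,219.2),.05),('relay',(109.3,184),.046),('heats',(340.5,216),.042),('redtop',(295.2,203.3),.05),('black',(240.4,189),.05)]: print(n,ray(C,uv,z)*1000)
plan([(.40,-.25,.2,45),(.375,.27,.19,90)])
E
```

```text
transf [[368.97521982 265.42054571]]
relay [[472.64718383 390.70044253]]
heats [[ 378.42887752 -289.8766283 ]]
redtop [[ 415.41623907 -156.26574   ]]
black [[457.46659768   4.31043723]]
25
{"tx": 2.9, "ty": -1.8, "tz": 0.4, "az": -0.04},
{"tx": 2.9, "ty": -1.6, "tz": 0.5, "az": -0.04},
{"tx": 3.0, "ty": -1.5, "tz": 0.4, "az": -0.04},
{"tx": 3.1, "ty": -1.4, "tz": 0.5, "az": -0.04},
{"tx": 3.1, "ty": -1.3, "tz": 0.4, "az": -0.05},
{"tx": 3.2, "ty": -1.1, "tz": 0.5, "az": -0.04},
{"tx": 3.2, "ty": -1.0, "tz": 0.4, "az": -0.05},
{"tx": 3.3, "ty": -0.8, "tz": 0.5, "az": -0.04},
{"tx": 3.3, "ty": -0.7, "tz": 0.4, "az": -0.05},
{"tx": 3.35, "ty": -0.6, "tz": 0.5, "ax": -0.001, "ay": -0.001, "az": -0.041},
{"tx": 2.3, "ty": -2.6, "tz": 0.1, "az": -0.05},
{"tx": 2.5, "ty": -2.4, "tz": 0.1, "az": -0.05},
{"tx": 2.6, "ty": -2.3, "tz": 0.1, "az": -0.05},
{"tx": 2.7, "ty": -2.2, "tz": 0.1, "az": -0.05},
{"tx": 2.8, "ty": -2.1, "tz": 0.1, "az": -0.05},
{"tx": 2.9, "ty": -1.9, "tz": 0.1, "az": -0.05},
{"tx": 3.0, "ty": -1.8, "az": -0.05},
{"tx": 3.1, "ty": -1.6, "tz": 0.1, "az": -0.05},
{"tx": 3.1, "ty": -1.4, "az": -0.05},
{"tx": 3.2, "ty": -1.3, "tz": 0.1, "az": -0.06},
{"tx": 3.3, "ty": -1.1, "az": -0.05},
{"tx": 3.3, "ty": -0.9, "tz": 0.1, "az": -0.06},
{"tx": 3.4, "ty": -0.7, "az": -0.05},
{"tx": 3.4, "ty": -0.6, "tz": 0.1, "az": -0.06},
{"tx": 3.5, "ty": -0.4, "az": -0.055}
```

Request:
move_arm:
  deltas:
    - {"tx":2.9,"ty":-1.8,"tz":0.4,"az":-0.04,"fingers":1}
    - {"tx":2.9,"ty":-1.6,"tz":0.5,"az":-0.04}
    - {"tx":3.0,"ty":-1.5,"tz":0.4,"az":-0.04}
    - {"tx":3.1,"ty":-1.4,"tz":0.5,"az":-0.04}
    - {"tx":3.1,"ty":-1.3,"tz":0.4,"az":-0.05}
    - {"tx":3.2,"ty":-1.1,"tz":0.5,"az":-0.04}
    - {"tx":3.2,"ty":-1.0,"tz":0.4,"az":-0.05}
    - {"tx":3.3,"ty":-0.8,"tz":0.5,"az":-0.04}
    - {"tx":3.3,"ty":-0.7,"tz":0.4,"az":-0.05}
    - {"tx":3.35,"ty":-0.6,"tz":0.5,"az":-0.041}

```text
invalid input
```

Run:
```python
from h import *
st,im=snap('wrist','w0');print(st['clock'],st['eef_pos'],np.degrees(yaw(st)),st['joint_velocities'].round(2))
st,im=snap('wrist','w1');print(st['clock'],st['eef_pos'],np.degrees(yaw(st)))
plan([(.375,.27,.19,90)])
```

```text
0.1 [ 0.19103242 -0.51527437  0.24455207] 20.328638564397124 [ 0. -0. -0.  0.  0.  0.]
0.15 [ 0.19105179 -0.51535244  0.2446772 ] 20.33023638625234
23
{"tx": 1.9, "ty": -2.9, "tz": 0.2, "az": -0.05},
{"tx": 2.1, "ty": -2.8, "tz": 0.2, "az": -0.05},
{"tx": 2.2, "ty": -2.7, "tz": 0.2, "az": -0.05},
{"tx": 2.4, "ty": -2.6, "tz": 0.2, "az": -0.05},
{"tx": 2.5, "ty": -2.5, "tz": 0.3, "az": -0.05},
{"tx": 2.6, "ty": -2.4, "tz": 0.2, "az": -0.05},
{"tx": 2.7, "ty": -2.2, "tz": 0.3, "az": -0.05},
{"tx": 2.8, "ty": -2.1, "tz": 0.2, "az": -0.05},
{"tx": 2.9, "ty": -1.9, "tz": 0.3, "az": -0.05},
{"tx": 3.0, "ty": -1.8, "tz": 0.2, "az": -0.05},
{"tx": 3.1, "ty": -1.6, "tz": 0.3, "az": -0.06},
{"tx": 3.2, "ty": -1.5, "tz": 0.2, "az": -0.05},
{"tx": 3.3, "ty": -1.3, "tz": 0.3, "az": -0.06},
{"tx": 3.3, "ty": -1.1, "tz": 0.2, "az": -0.05},
{"tx": 3.4, "ty": -0.9, "tz": 0.3, "az": -0.06},
{"tx": 3.4, "ty": -0.7, "tz": 0.2, "az": -0.05},
{"tx": 3.5, "ty": -0.5, "tz": 0.3, "az": -0.06},
{"tx": 3.5, "ty": -0.3, "tz": 0.2, "az": -0.05},
{"tx": 3.5, "ty": -0.2, "tz": 0.3, "az": -0.06},
{"tx": 3.5, "tz": 0.2, "az": -0.05},
{"tx": 3.5, "ty": 0.2, "tz": 0.3, "az": -0.06},
{"tx": 3.5, "ty": 0.4, "tz": 0.2, "az": -0.05},
{"tx": 3.45, "ty": 0.65, "tz": 0.25, "ay": -0.001, "az": -0.056}
```

View pics/w1.png

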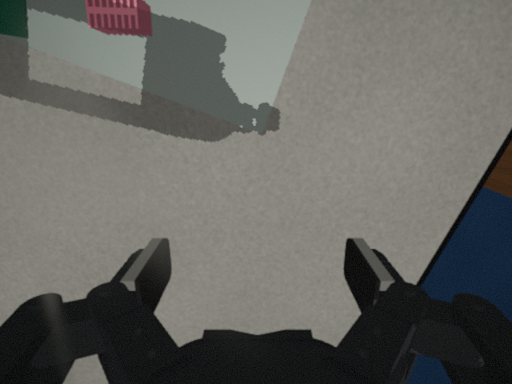

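```bash
sed -i "s/ if abs(v)>1e-6};out/};o['fingers']=F;out/; s/def plan(tg,/def plan(tg,F=1,/; s/round(float(v),3) for/round(float(v),3)+0.0 for/; s/out.append(str(o).replace(\"'\",'\"'))/out.append(str({k:(int(v) if v==int(v) else v) for k,v in o.items()}).replace(\"'\",'\"'))/" h.py
python3 - <<'E'
from h import *
plan([(.40,-.25,.2,45)])
E
```

```text
10
{"tx": 2.9, "ty": -1.8, "tz": 0.5, "ax": 0, "ay": 0, "az": -0.04, "fingers": 1},
{"tx": 2.9, "ty": -1.6, "tz": 0.4, "ax": 0, "ay": 0, "az": -0.04, "fingers": 1},
{"tx": 3, "ty": -1.5, "tz": 0.5, "ax": 0, "ay": 0, "az": -0.04, "fingers": 1},
{"tx": 3.1, "ty": -1.4, "tz": 0.4, "ax": 0, "ay": 0, "az": -0.04, "fingers": 1},
{"tx": 3.1, "ty": -1.3, "tz": 0.5, "ax": 0, "ay": 0, "az": -0.05, "fingers": 1},
{"tx": 3.2, "ty": -1.1, "tz": 0.4, "ax": 0, "ay": 0, "az": -0.04, "fingers": 1},
{"tx": 3.2, "ty": -1, "tz": 0.5, "ax": 0, "ay": 0, "az": -0.05, "fingers": 1},
{"tx": 3.3, "ty": -0.8, "tz": 0.4, "ax": 0, "ay": 0, "az": -0.04, "fingers": 1},
{"tx": 3.3, "ty": -0.7, "tz": 0.5, "ax": 0, "ay": 0, "az": -0.05, "fingers": 1},
{"tx": 3.4, "ty": -0.6, "tz": 0.4, "ax": -0.001, "ay": -0.001, "az": -0.041, "fingers": 1}
```

Request:
move_arm:
  deltas:
    - {"tx":2.9,"ty":-1.8,"tz":0.5,"ax":0,"ay":0,"az":-0.04,"fingers":1}
    - {"tx":2.9,"ty":-1.6,"tz":0.4,"ax":0,"ay":0,"az":-0.04,"fingers":1}
    - {"tx":3,"ty":-1.5,"tz":0.5,"ax":0,"ay":0,"az":-0.04,"fingers":1}
    - {"tx":3.1,"ty":-1.4,"tz":0.4,"ax":0,"ay":0,"az":-0.04,"fingers":1}
    - {"tx":3.1,"ty":-1.3,"tz":0.5,"ax":0,"ay":0,"az":-0.05,"fingers":1}
    - {"tx":3.2,"ty":-1.1,"tz":0.4,"ax":0,"ay":0,"az":-0.04,"fingers":1}
    - {"tx":3.2,"ty":-1,"tz":0.5,"ax":0,"ay":0,"az":-0.05,"fingers":1}
    - {"tx":3.3,"ty":-0.8,"tz":0.4,"ax":0,"ay":0,"az":-0.04,"fingers":1}
    - {"tx":3.3,"ty":-0.7,"tz":0.5,"ax":0,"ay":0,"az":-0.05,"fingers":1}
    - {"tx":3.4,"ty":-0.6,"tz":0.4,"ax":0,"ay":0,"az":-0.04,"fingers":1}

```text
clock: 1.03
eef_pos: [0.4008, -0.2487, 0.2]
tool_rot: [[0.706, 0.708, -0.0], [0.708, -0.706, 0.0], [0.0, -0.0, -1.0]]
ft_force: [0.8, 0.2, 0.5]
opening: 0.0856
```

Run:
```python
from h import *
st,im=snap('wrist','w2');print(st['clock'],st['eef_pos'],np.degrees(yaw(st)),st['joint_velocities'].round(2))
st,im=snap('wrist','w3');print(st['clock'],st['eef_pos'],np.degrees(yaw(st)))
plan([(.365,.27,.19,90)],start=(.4,-.25,.2))
```

```text
1.0333 [ 0.40083796 -0.24871207  0.20000916] 45.09024457926257 [ 0.89  0.1   0.01 -0.   -0.11  0.42]
1.0833 [ 0.40325934 -0.24347753  0.19927583] 45.34511475695345
15
{"tx": 2.3, "ty": -2.6, "tz": 0.1, "ax": 0, "ay": 0, "az": -0.05, "fingers": 1},
{"tx": 2.4, "ty": -2.5, "tz": 0.1, "ax": 0, "ay": 0, "az": -0.05, "fingers": 1},
{"tx": 2.6, "ty": -2.4, "tz": 0.1, "ax": 0, "ay": 0, "az": -0.05, "fingers": 1},
{"tx": 2.7, "ty": -2.2, "tz": 0.1, "ax": 0, "ay": 0, "az": -0.05, "fingers": 1},
{"tx": 2.8, "ty": -2.1, "tz": 0.1, "ax": 0, "ay": 0, "az": -0.05, "fingers": 1},
{"tx": 2.9, "ty": -2, "tz": 0.1, "ax": 0, "ay": 0, "az": -0.05, "fingers": 1},
{"tx": 3, "ty": -1.8, "tz": 0.1, "ax": 0, "ay": 0, "az": -0.05, "fingers": 1},
{"tx": 3, "ty": -1.7, "tz": 0.1, "ax": 0, "ay": 0, "az": -0.05, "fingers": 1},
{"tx": 3.1, "ty": -1.5, "tz": 0.1, "ax": 0, "ay": 0, "az": -0.05, "fingers": 1},
{"tx": 3.2, "ty": -1.3, "tz": 0, "ax": 0, "ay": 0, "az": -0.05, "fingers": 1},
{"tx": 3.3, "ty": -1.2, "tz": 0.1, "ax": 0, "ay": 0, "az": -0.06, "fingers": 1},
{"tx": 3.3, "ty": -1, "tz": 0, "ax": 0, "ay": 0, "az": -0.05, "fingers": 1},
{"tx": 3.4, "ty": -0.8, "tz": 0.1, "ax": 0, "ay": 0, "az": -0.06, "fingers": 1},
{"tx": 3.4, "ty": -0.6, "tz": 0, "ax": 0, "ay": 0, "az": -0.05, "fingers": 1},
{"tx": 3.35, "ty": -0.4, "tz": 0.05, "ax": 0, "ay": -0.003, "az": -0.06, "fingers": 1}
```

View pics/w3.png

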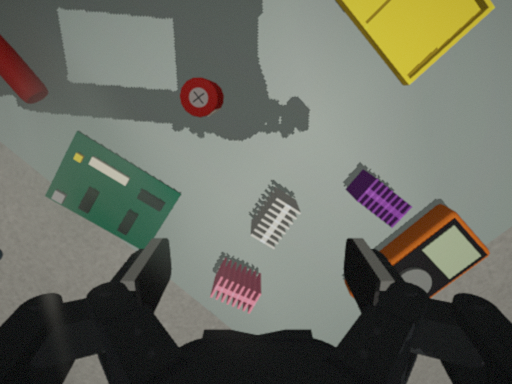

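Request:
move_arm:
  deltas:
    - {"tx":2.3,"ty":-2.6,"tz":0.1,"ax":0,"ay":0,"az":-0.05,"fingers":1}
    - {"tx":2.4,"ty":-2.5,"tz":0.1,"ax":0,"ay":0,"az":-0.05,"fingers":1}
    - {"tx":2.6,"ty":-2.4,"tz":0.1,"ax":0,"ay":0,"az":-0.05,"fingers":1}
    - {"tx":2.7,"ty":-2.2,"tz":0.1,"ax":0,"ay":0,"az":-0.05,"fingers":1}
    - {"tx":2.8,"ty":-2.1,"tz":0.1,"ax":0,"ay":0,"az":-0.05,"fingers":1}
    - {"tx":2.9,"ty":-2,"tz":0.1,"ax":0,"ay":0,"az":-0.05,"fingers":1}
    - {"tx":3,"ty":-1.8,"tz":0.1,"ax":0,"ay":0,"az":-0.05,"fingers":1}
    - {"tx":3,"ty":-1.7,"tz":0.1,"ax":0,"ay":0,"az":-0.05,"fingers":1}
    - {"tx":3.1,"ty":-1.5,"tz":0.1,"ax":0,"ay":0,"az":-0.05,"fingers":1}
    - {"tx":3.2,"ty":-1.3,"tz":0,"ax":0,"ay":0,"az":-0.05,"fingers":1}
    - {"tx":3.3,"ty":-1.2,"tz":0.1,"ax":0,"ay":0,"az":-0.06,"fingers":1}
    - {"tx":3.3,"ty":-1,"tz":0,"ax":0,"ay":0,"az":-0.05,"fingers":1}

```text
clock: 2.13
eef_pos: [0.3742, 0.168, 0.1904]
tool_rot: [[0.173, 0.985, 0.001], [0.985, -0.173, -0.0], [-0.0, 0.001, -1.0]]
ft_force: [0.8, -0.8, 0.2]
opening: 0.0853
```

Request:
move_arm:
  deltas:
    - {"tx":3.4,"ty":-0.8,"tz":0.1,"ax":0,"ay":0,"az":-0.06,"fingers":1}
    - {"tx":3.4,"ty":-0.6,"tz":0,"ax":0,"ay":0,"az":-0.05,"fingers":1}
    - {"tx":3.3,"ty":-0.4,"tz":0,"ax":0,"ay":0,"az":-0.06,"fingers":1}
    - {"tx":0,"ty":0,"tz":0,"ax":0,"ay":0,"az":0,"fingers":1}
    - {"tx":0,"ty":0,"tz":0,"ax":0,"ay":0,"az":0,"fingers":1}
    - {"tx":0,"ty":0,"tz":0,"ax":0,"ay":0,"az":0,"fingers":1}

```text
clock: 2.63
eef_pos: [0.3685, 0.2687, 0.1891]
tool_rot: [[0.006, 1.0, -0.001], [1.0, -0.006, -0.001], [-0.001, -0.001, -1.0]]
ft_force: [0.8, -0.2, -0.3]
opening: 0.085
```

Run:
```python
from h import *
st,im=snap('wrist','w4');print(st['clock'],st['eef_pos'],np.degrees(yaw(st)),st['joint_velocities'].round(2),st['joint_pos'])
```

```text
2.6333 [0.36853519 0.26866555 0.18907632] 89.64101676754557 [-0.03 -0.01  0.01  0.   -0.    0.  ] [ 3.85058099e-01  1.39190380e-01  1.83256702e+00 -7.45685078e-04
  1.17072706e+00  3.91614550e-01]
```

View pics/w4.png

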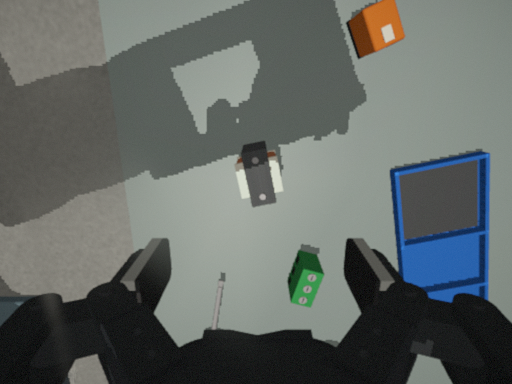

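Run:
```python
from h import *
im=cv2.imread('pics/w4.png')
cv2.imwrite('pics/w4c.png',cv2.resize(im[125:235,200:320],None,fx=6,fy=5.4,interpolation=cv2.INTER_CUBIC))
```

```text
(no output)
```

View pics/w4c.png

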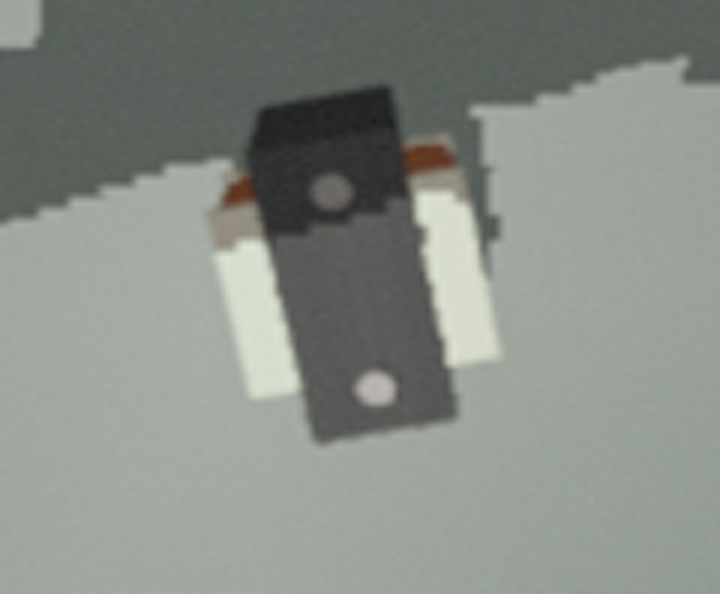

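Run:
```python
from h import *
st=manip.get_state();C=cam('wrist',st)
p=np.array([(250,148),(403,134),(457,415),(318,440),(332,191),(376,388)],float)/[6,5.4]+[200,125]
w=ray(C,p,.05)*1000;print(w.round(1));print(w[:4].mean(0),w[4:].mean(0));
d=w[5]-w[4];print(np.degrees(np.arctan2(d[1],d[0])),np.linalg.norm(d))
for a,b in((0,3),(1,2),(0,1),(3,2)):
    d=w[b]-w[a];print(np.degrees(np.arctan2(d[1],d[0])),np.linalg.norm(d))
p2=np.array([(210,207),(453,180),(500,357),(250,400)],float)/[6,5.4]+[200,125]
w=ray(C,p2,.045)*1000;print(w.round(1),w.mean(0))
```

```text
[[355.8 292.5]
 [379.1 294.7]
 [387.8 244.3]
 [365.5 239.7]
 [368.2 285. ]
 [374.9 249.5]]
[372.04783789 267.77468228] [371.5324539  267.20785833]
-79.37705526466071 36.13126850069816
-79.56914662912904 53.63433193453275
-80.15157577158448 51.13255607459084
5.4151120536935355 23.337907997079377
11.600358513470168 22.733507029200343
[[349.1 281.2]
 [387.  285.7]
 [394.9 253.4]
 [354.5 245.6]] [371.37199748 266.47301244]
```

Run:
```python
from h import *
plan([(.3715,.267,.14,100.5),(.3715,.267,.028,100.5,2.0)])
```

```text
8
{"tx": -0.1, "ty": 0.1, "tz": 2.5, "ax": 0, "ay": 0, "az": -0.1, "fingers": 1},
{"tx": -0.05, "ty": 0.2, "tz": 2.4, "ax": -0.001, "ay": 0.001, "az": -0.091, "fingers": 1},
{"tx": 0, "ty": 0, "tz": 1.9, "ax": 0, "ay": 0, "az": 0, "fingers": 1},
{"tx": 0, "ty": 0, "tz": 1.9, "ax": 0, "ay": 0, "az": 0, "fingers": 1},
{"tx": 0, "ty": 0, "tz": 1.9, "ax": 0, "ay": 0, "az": 0, "fingers": 1},
{"tx": 0, "ty": 0, "tz": 1.8, "ax": 0, "ay": 0, "az": 0, "fingers": 1},
{"tx": 0, "ty": 0, "tz": 1.9, "ax": 0, "ay": 0, "az": 0, "fingers": 1},
{"tx": 0, "ty": -0.05, "tz": 1.8, "ax": 0.001, "ay": 0, "az": 0, "fingers": 1}
```

Request:
move_arm:
  deltas:
    - {"tx":-0.1,"ty":0.1,"tz":2.5,"ax":0,"ay":0,"az":-0.1,"fingers":1}
    - {"tx":0,"ty":0.2,"tz":2.4,"ax":0,"ay":0,"az":-0.09,"fingers":1}
    - {"tx":0,"ty":0,"tz":1.9,"ax":0,"ay":0,"az":0,"fingers":1}
    - {"tx":0,"ty":0,"tz":1.9,"ax":0,"ay":0,"az":0,"fingers":1}
    - {"tx":0,"ty":0,"tz":1.9,"ax":0,"ay":0,"az":0,"fingers":1}
    - {"tx":0,"ty":0,"tz":1.8,"ax":0,"ay":0,"az":0,"fingers":1}
    - {"tx":0,"ty":0,"tz":1.9,"ax":0,"ay":0,"az":0,"fingers":1}
    - {"tx":0,"ty":0,"tz":1.8,"ax":0,"ay":0,"az":0,"fingers":1}
    - {"tx":0,"ty":0,"tz":0,"ax":0,"ay":0,"az":0,"fingers":1}
    - {"tx":0,"ty":0,"tz":0,"ax":0,"ay":0,"az":0,"fingers":1}
    - {"tx":0,"ty":0,"tz":0,"ax":0,"ay":0,"az":0,"fingers":1}

```text
clock: 3.6
eef_pos: [0.3725, 0.268, 0.0292]
tool_rot: [[-0.181, 0.983, 0.001], [0.983, 0.181, 0.0], [0.0, 0.001, -1.0]]
ft_force: [0.6, -0.4, 0.2]
opening: 0.0854
```

Run:
```python
from h import *
st,im=snap('wrist','w5');print(st['clock'],st['eef_pos'],np.degrees(yaw(st)),st['joint_velocities'].round(2))
```

```text
3.6 [0.372451   0.26795836 0.02915751] 100.4427737226799 [ 0.01 -0.01 -0.01  0.   -0.   -0.  ]
```

View pics/w5.png

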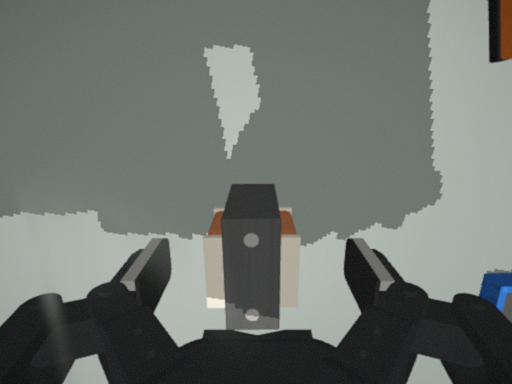

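Request:
move_arm:
  deltas:
    - {"tx":0,"ty":0,"tz":0,"ax":0,"ay":0,"az":0,"fingers":-1}
    - {"tx":0,"ty":0,"tz":0,"ax":0,"ay":0,"az":0,"fingers":-1}
    - {"tx":0,"ty":0,"tz":0,"ax":0,"ay":0,"az":0,"fingers":-1}
    - {"tx":0,"ty":0,"tz":0,"ax":0,"ay":0,"az":0,"fingers":-1}
    - {"tx":0,"ty":0,"tz":0,"ax":0,"ay":0,"az":0,"fingers":-1}
    - {"tx":0,"ty":0,"tz":0,"ax":0,"ay":0,"az":0,"fingers":-1}
    - {"tx":0,"ty":0,"tz":0,"ax":0,"ay":0,"az":0,"fingers":-1}
    - {"tx":0,"ty":0,"tz":0,"ax":0,"ay":0,"az":0,"fingers":-1}
  newtons: 60

```text
clock: 4.32
eef_pos: [0.3715, 0.2687, 0.029]
tool_rot: [[-0.183, 0.983, 0.0], [0.983, 0.183, 0.0], [0.0, 0.0, -1.0]]
ft_force: [-2.5, -1.1, 6.7]
opening: 0.0392
```

Run:
```python
from h import *
# also measure tray from top view floor: use earlier top0 result
c,s=np.cos(np.radians(11.97)),np.sin(np.radians(11.97))
for y in(69,-10,-79): print((583.3-s*y,159.9+c*y))
st=manip.get_state();print(st['eef_pos'],st['opening'])
```

```text
(np.float64(568.9894341236064), np.float64(227.39968669777218))
(np.float64(585.3739950545497), np.float64(150.1174367104678))
(np.float64(599.6845609309432), np.float64(82.61775001269562))
[0.37149269 0.26870613 0.02895931] 0.0392486502378936
```

Run:
```python
from h import *
plan([(.3715,.2687,.12,100.5),(.569,.2275,.12,102)],F=-1)
```

```text
9
{"tx": 0, "ty": 0, "tz": -3, "ax": 0, "ay": 0, "az": 0, "fingers": -1},
{"tx": 0, "ty": 0, "tz": -3.1, "ax": 0, "ay": 0, "az": 0, "fingers": -1},
{"tx": 0, "ty": 0, "tz": -3, "ax": 0, "ay": 0, "az": 0.001, "fingers": -1},
{"tx": -1.3, "ty": 3.1, "tz": 0, "ax": 0, "ay": 0, "az": 0, "fingers": -1},
{"tx": -1.3, "ty": 3.1, "tz": 0, "ax": 0, "ay": 0, "az": -0.01, "fingers": -1},
{"tx": -1.3, "ty": 3.1, "tz": 0, "ax": 0, "ay": 0, "az": 0, "fingers": -1},
{"tx": -1.3, "ty": 3.1, "tz": 0, "ax": 0, "ay": 0, "az": -0.01, "fingers": -1},
{"tx": -1.3, "ty": 3.1, "tz": 0, "ax": 0, "ay": 0, "az": 0, "fingers": -1},
{"tx": -1.35, "ty": 3.1, "tz": 0, "ax": 0, "ay": 0, "az": -0.006, "fingers": -1}
```

Request:
move_arm:
  deltas:
    - {"tx":0,"ty":0,"tz":-2,"ax":0,"ay":0,"az":0,"fingers":-1}
    - {"tx":0,"ty":0,"tz":-3.1,"ax":0,"ay":0,"az":0,"fingers":-1}
    - {"tx":0,"ty":0,"tz":-3,"ax":0,"ay":0,"az":0,"fingers":-1}
    - {"tx":-0.6,"ty":1.5,"tz":-1,"ax":0,"ay":0,"az":0,"fingers":-1}
    - {"tx":-1.3,"ty":3.1,"tz":0,"ax":0,"ay":0,"az":-0.01,"fingers":-1}
    - {"tx":-1.3,"ty":3.1,"tz":0,"ax":0,"ay":0,"az":0,"fingers":-1}
    - {"tx":-1.3,"ty":3.1,"tz":0,"ax":0,"ay":0,"az":-0.01,"fingers":-1}
    - {"tx":-1.3,"ty":3.1,"tz":0,"ax":0,"ay":0,"az":0,"fingers":-1}
    - {"tx":-1.3,"ty":3.1,"tz":0,"ax":0,"ay":0,"az":-0.006,"fingers":-1}
    - {"tx":-0.7,"ty":1.6,"tz":0,"ax":0,"ay":0,"az":0,"fingers":-1}
    - {"tx":0,"ty":0,"tz":0,"ax":0,"ay":0,"az":0,"fingers":-1}
    - {"tx":0,"ty":0,"tz":0,"ax":0,"ay":0,"az":0,"fingers":-1}

```text
clock: 5.32
eef_pos: [0.5691, 0.2278, 0.1181]
tool_rot: [[-0.207, 0.978, -0.002], [0.978, 0.207, -0.0], [0.0, -0.002, -1.0]]
ft_force: [-0.7, -0.6, -4.3]
opening: 0.0391
```

Run:
```python
from h import *
st,im=snap('wrist','w6');print(st['clock'],st['eef_pos'],np.degrees(yaw(st)),st['opening'],st['ft_force'])
C=cam('wrist',st);c,s=np.cos(np.radians(11.97)),np.sin(np.radians(11.97))
t=np.array([(583.3+c*x-s*y,159.9+s*x+c*y,14) for x in(-49,49) for y in (-115.5,115.5)])/1000
for u in proj(C,t): 
    if abs(u).max()<2000: cv2.circle(im,tuple(int(v) for v in u),4,(0,0,255),1);print(u)
cv2.imwrite('pics/w6b.png',im)
```

```text
5.3167 [0.56906121 0.22782156 0.11807587] 101.9721070737249 0.039110292449614364 [-0.70451032 -0.55170169 -4.33355282]
[207.64581937 364.44968164]
[193.04959082 132.59364253]
[305.16574509 364.60308411]
[319.24274542 132.5932776 ]
```

View pics/w6b.png

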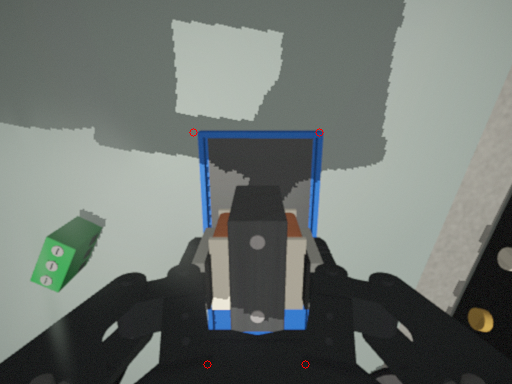

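Request:
move_arm:
  deltas:
    - {"tx":0,"ty":0.2,"tz":2,"ax":0,"ay":0,"az":0,"fingers":-1}
    - {"tx":0,"ty":0,"tz":2.5,"ax":0,"ay":0,"az":0,"fingers":-1}
    - {"tx":0,"ty":0,"tz":2,"ax":0,"ay":0,"az":0,"fingers":-1}
    - {"tx":0,"ty":0,"tz":1,"ax":0,"ay":0,"az":0,"fingers":-1}
    - {"tx":0,"ty":0,"tz":0.5,"ax":0,"ay":0,"az":0,"fingers":-1}
    - {"tx":0,"ty":0,"tz":0.2,"ax":0,"ay":0,"az":0,"fingers":-1}
    - {"tx":0,"ty":0,"tz":0,"ax":0,"ay":0,"az":0,"fingers":-1}
    - {"tx":0,"ty":0,"tz":0,"ax":0,"ay":0,"az":0,"fingers":-1}
    - {"tx":0,"ty":0,"tz":0,"ax":0,"ay":0,"az":0,"fingers":-1}

```text
clock: 6.12
eef_pos: [0.572, 0.229, 0.0387]
tool_rot: [[-0.209, 0.978, 0.002], [0.978, 0.209, 0.0], [-0.0, 0.002, -1.0]]
ft_force: [0.8, 0.2, -3.6]
opening: 0.0392
```

Request:
move_arm:
  deltas:
    - {"tx":0,"ty":0,"tz":0.3,"ax":0,"ay":0,"az":0,"fingers":-1}
    - {"tx":0,"ty":0,"tz":0.1,"ax":0,"ay":0,"az":0,"fingers":-1}
    - {"tx":0,"ty":0,"tz":0,"ax":0,"ay":0,"az":0,"fingers":-1}
    - {"tx":0,"ty":0,"tz":0,"ax":0,"ay":0,"az":0,"fingers":-1}

```text
clock: 6.45
eef_pos: [0.5711, 0.2287, 0.0333]
tool_rot: [[-0.208, 0.978, -0.0], [0.978, 0.208, -0.0], [0.0, -0.0, -1.0]]
ft_force: [0.3, -1.1, -3.8]
opening: 0.0393
```

Request:
move_arm:
  deltas:
    - {"tx":0,"ty":0,"tz":0.1,"ax":0,"ay":0,"az":0,"fingers":-1}
    - {"tx":0,"ty":0,"tz":0,"ax":0,"ay":0,"az":0,"fingers":-1}
    - {"tx":0,"ty":0,"tz":0,"ax":0,"ay":0,"az":0,"fingers":-1}

```text
clock: 6.7
eef_pos: [0.5713, 0.2287, 0.033]
tool_rot: [[-0.208, 0.978, 0.0], [0.978, 0.208, 0.0], [-0.0, 0.0, -1.0]]
ft_force: [-1.8, -1.2, 4.3]
opening: 0.0391
```

Request:
move_arm:
  deltas:
    - {"tx":0,"ty":0,"tz":0,"ax":0,"ay":0,"az":0,"fingers":0.1}
    - {"tx":0,"ty":0,"tz":0,"ax":0,"ay":0,"az":0,"fingers":0.5}
    - {"tx":0,"ty":0,"tz":0,"ax":0,"ay":0,"az":0,"fingers":0.5}
    - {"tx":0,"ty":0,"tz":0,"ax":0,"ay":0,"az":0,"fingers":0.5}
    - {"tx":0,"ty":0,"tz":0,"ax":0,"ay":0,"az":0,"fingers":0.5}
    - {"tx":0,"ty":0,"tz":-1.5,"ax":0,"ay":0,"az":0,"fingers":0.5}
    - {"tx":0,"ty":0,"tz":-3,"ax":0,"ay":0,"az":0,"fingers":0.6}
    - {"tx":0,"ty":0,"tz":-3.5,"ax":0,"ay":0,"az":0,"fingers":1}
    - {"tx":0,"ty":0,"tz":-3.5,"ax":0,"ay":0,"az":0,"fingers":1}
    - {"tx":0,"ty":0,"tz":-3.5,"ax":0,"ay":0,"az":0,"fingers":1}
    - {"tx":0,"ty":0,"tz":0,"ax":0,"ay":0,"az":0,"fingers":1}
    - {"tx":0,"ty":0,"tz":0,"ax":0,"ay":0,"az":0,"fingers":1}

```text
clock: 7.7
eef_pos: [0.5728, 0.2291, 0.1853]
tool_rot: [[-0.208, 0.978, 0.006], [0.978, 0.208, 0.001], [-0.0, 0.006, -1.0]]
ft_force: [-0.9, 0.4, -0.1]
opening: 0.0852
```

Run:
```python
from h import *
st,im=snap('wrist','w7');print(st['clock'],st['eef_pos'],np.degrees(yaw(st)),st['opening'],st['ft_force'])
plan([(.405,-.135,.19,90)])
```

```text
7.7 [0.57279067 0.22910982 0.18525439] 102.03314376579877 0.0851580994927926 [-0.88005052  0.35064972 -0.0998835 ]
12
{"tx": -2.7, "ty": -2, "tz": -0.1, "ax": 0, "ay": 0, "az": 0.02, "fingers": 1},
{"tx": -2.7, "ty": -1.9, "tz": -0.1, "ax": 0, "ay": 0, "az": 0.02, "fingers": 1},
{"tx": -2.8, "ty": -1.9, "tz": -0.1, "ax": 0, "ay": 0, "az": 0.02, "fingers": 1},
{"tx": -2.8, "ty": -1.8, "tz": 0, "ax": 0, "ay": 0, "az": 0.02, "fingers": 1},
{"tx": -2.8, "ty": -1.8, "tz": -0.1, "ax": 0, "ay": 0, "az": 0.02, "fingers": 1},
{"tx": -2.9, "ty": -1.7, "tz": 0, "ax": 0, "ay": 0, "az": 0.02, "fingers": 1},
{"tx": -2.9, "ty": -1.7, "tz": -0.1, "ax": 0, "ay": 0, "az": 0.02, "fingers": 1},
{"tx": -2.9, "ty": -1.6, "tz": 0, "ax": 0, "ay": 0, "az": 0.01, "fingers": 1},
{"tx": -2.9, "ty": -1.6, "tz": -0.1, "ax": 0, "ay": 0, "az": 0.02, "fingers": 1},
{"tx": -3, "ty": -1.5, "tz": 0, "ax": 0, "ay": 0, "az": 0.01, "fingers": 1},
{"tx": -3, "ty": -1.4, "tz": -0.1, "ax": 0, "ay": 0, "az": 0.02, "fingers": 1},
{"tx": -2.95, "ty": -1.45, "tz": -0.05, "ax": 0.002, "ay": 0, "az": 0.01, "fingers": 1}
```

View pics/w7.png

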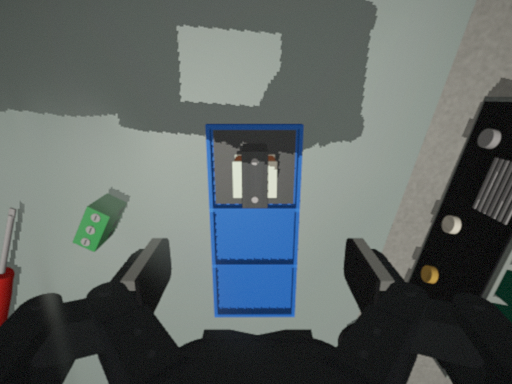

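Request:
move_arm:
  deltas:
    - {"tx":-2.7,"ty":-2,"tz":-0.1,"ax":0,"ay":0,"az":0.02,"fingers":1}
    - {"tx":-2.7,"ty":-1.9,"tz":-0.1,"ax":0,"ay":0,"az":0.02,"fingers":1}
    - {"tx":-2.8,"ty":-1.9,"tz":-0.1,"ax":0,"ay":0,"az":0.02,"fingers":1}
    - {"tx":-2.8,"ty":-1.8,"tz":0,"ax":0,"ay":0,"az":0.02,"fingers":1}
    - {"tx":-2.8,"ty":-1.8,"tz":-0.1,"ax":0,"ay":0,"az":0.02,"fingers":1}
    - {"tx":-2.9,"ty":-1.7,"tz":0,"ax":0,"ay":0,"az":0.02,"fingers":1}
    - {"tx":-2.9,"ty":-1.7,"tz":-0.1,"ax":0,"ay":0,"az":0.02,"fingers":1}
    - {"tx":-2.9,"ty":-1.6,"tz":0,"ax":0,"ay":0,"az":0.01,"fingers":1}
    - {"tx":-2.9,"ty":-1.6,"tz":-0.1,"ax":0,"ay":0,"az":0.02,"fingers":1}
    - {"tx":-3,"ty":-1.5,"tz":0,"ax":0,"ay":0,"az":0.01,"fingers":1}
    - {"tx":-3,"ty":-1.4,"tz":-0.1,"ax":0,"ay":0,"az":0.02,"fingers":1}
    - {"tx":-3,"ty":-1.4,"tz":0,"ax":0,"ay":0,"az":0.01,"fingers":1}

```text
clock: 8.75
eef_pos: [0.4032, -0.136, 0.1877]
tool_rot: [[0.001, 1.0, -0.003], [1.0, -0.001, 0.002], [0.002, -0.003, -1.0]]
ft_force: [1.1, -0.6, 0.3]
opening: 0.0852
```

Request:
move_arm:
  deltas:
    - {"tx":0,"ty":0,"tz":0,"ax":0,"ay":0,"az":0,"fingers":1}
    - {"tx":0,"ty":0,"tz":0,"ax":0,"ay":0,"az":0,"fingers":1}
    - {"tx":0,"ty":0,"tz":0,"ax":0,"ay":0,"az":0,"fingers":1}

```text
clock: 9.0
eef_pos: [0.4044, -0.1347, 0.1881]
tool_rot: [[0.001, 1.0, -0.002], [1.0, -0.001, 0.002], [0.002, -0.002, -1.0]]
ft_force: [0.7, 0.6, 1.0]
opening: 0.0856
```

Run:
```python
from h import *
a=np.radians(102.03);fake={'eef_pos':np.array([.57279,.22911,.18525]),'tool_rot':np.array([[-.2083,.9780,.006],[.978,.2083,.001],[0,.006,-1]])}
C=cam('wrist',fake)
w=ray(C,[(207,125),(302,125),(296,317),(217,317)],.014)*1000;print(w.round(1),w.mean(0))
d=(w[0]+w[1]-w[2]-w[3])/2;print(np.degrees(np.arctan2(d[1],d[0])),np.linalg.norm(d))
print('tr top',ray(C,[(255,177),(254,162),(255,200)],.054)*1000)
st,im=snap('wrist','w8');print(st['clock'],st['eef_pos'],np.degrees(yaw(st)))
hsv=cv2.cvtColor(im,cv2.COLOR_BGR2HSV)
m=((hsv[:,:,0]<8)|(hsv[:,:,0]>172))&(hsv[:,:,1]>130)&(hsv[:,:,2]>60)
C=cam('wrist',st)
cs,_=cv2.findContours(m.astype(np.uint8),0,2)
for c in cs:
    if cv2.contourArea(c)>100: print(cv2.boundingRect(c),cv2.contourArea(c))
```

```text
[[516.7 263.9]
 [609.  283.5]
 [659.9  58.2]
 [565.4  38.6]] [587.77773562 161.04761199]
102.46961879439985 230.75228442073922
tr top [[572.07742132 232.12059032]
 [568.34393042 245.51769493]
 [576.63722771 210.4654048 ]]
9.0 [ 0.40441236 -0.13472089  0.18810957] 89.93850435006375
(254, 170, 35, 44) 1192.5
(130, 0, 32, 69) 1833.5
```

View pics/w8.png

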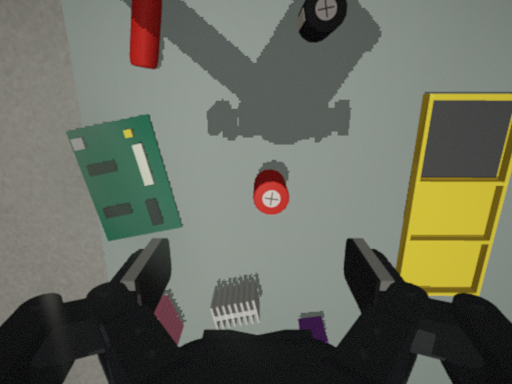

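Run:
```python
from h import *
st=manip.get_state();C=cam('wrist',st)
im=cv2.imread('pics/w8.png')
cv2.imwrite('pics/w8c.png',cv2.resize(im[155:225,235:310],None,fx=8,fy=8,interpolation=cv2.INTER_CUBIC))
print(ray(C,[(271.5,198)],.05))
plan([(*ray(C,[(271.5,198)],.05)[0],.10,90),(*ray(C,[(271.5,198)],.05)[0],.028,90,2.2)])
```

```text
[[ 0.41929813 -0.15360486]]
7
{"tx": -0.6, "ty": 0.5, "tz": 2.9, "ax": 0, "ay": 0, "az": 0, "fingers": 1},
{"tx": -0.7, "ty": 0.5, "tz": 3, "ax": 0, "ay": 0, "az": 0, "fingers": 1},
{"tx": -0.65, "ty": 0.45, "tz": 2.95, "ax": -0.002, "ay": -0.002, "az": 0, "fingers": 1},
{"tx": 0, "ty": 0, "tz": 1.8, "ax": 0, "ay": 0, "az": 0, "fingers": 1},
{"tx": 0, "ty": 0, "tz": 1.8, "ax": 0, "ay": 0, "az": 0, "fingers": 1},
{"tx": 0, "ty": 0, "tz": 1.8, "ax": 0, "ay": 0, "az": 0, "fingers": 1},
{"tx": 0, "ty": 0, "tz": 1.8, "ax": 0, "ay": 0, "az": 0, "fingers": 1}
```

View pics/w8c.png

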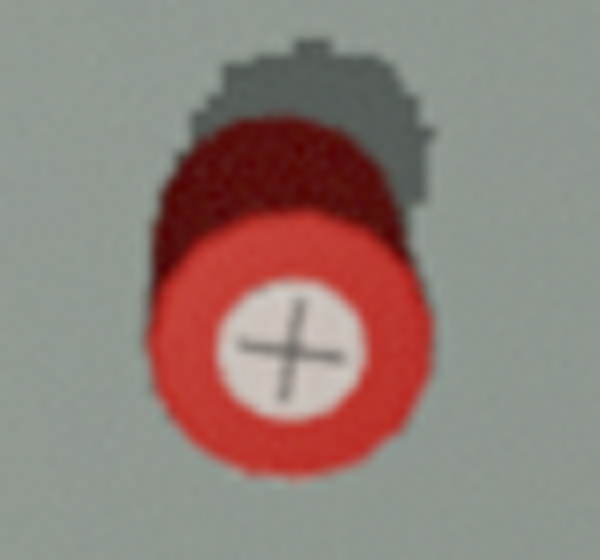

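Request:
move_arm:
  deltas:
    - {"tx":-0.6,"ty":0.5,"tz":2.9,"ax":0,"ay":0,"az":0,"fingers":1}
    - {"tx":-0.7,"ty":0.5,"tz":3,"ax":0,"ay":0,"az":0,"fingers":1}
    - {"tx":-0.7,"ty":0.4,"tz":2.9,"ax":0,"ay":0,"az":0,"fingers":1}
    - {"tx":0,"ty":0,"tz":1.8,"ax":0,"ay":0,"az":0,"fingers":1}
    - {"tx":0,"ty":0,"tz":1.8,"ax":0,"ay":0,"az":0,"fingers":1}
    - {"tx":0,"ty":0,"tz":1.8,"ax":0,"ay":0,"az":0,"fingers":1}
    - {"tx":0,"ty":0,"tz":1.8,"ax":0,"ay":0,"az":0,"fingers":1}
    - {"tx":0,"ty":0,"tz":0,"ax":0,"ay":0,"az":0,"fingers":1}
    - {"tx":0,"ty":0,"tz":0,"ax":0,"ay":0,"az":0,"fingers":1}
    - {"tx":0,"ty":0,"tz":0,"ax":0,"ay":0,"az":0,"fingers":1}

```text
clock: 9.88
eef_pos: [0.4197, -0.1547, 0.0298]
tool_rot: [[-0.002, 1.0, 0.0], [1.0, 0.002, -0.0], [-0.0, 0.0, -1.0]]
ft_force: [0.3, -0.0, 0.7]
opening: 0.0854
```

Run:
```python
from h import *
st,im=snap('wrist','w9')
```

```text
(no output)
```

View pics/w9.png

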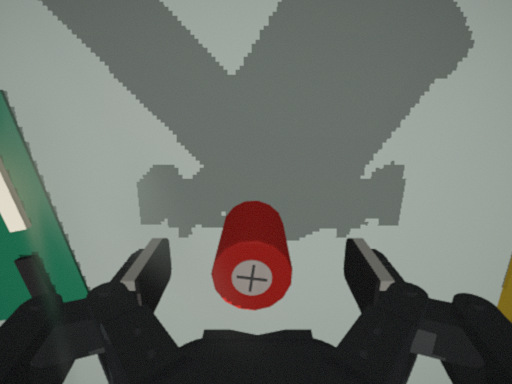

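Run:
```python
from h import *
st=manip.get_state();C=cam('wrist',st);print(ray(C,[(252,277)],.05),st['eef_pos'])
```

```text
[[ 0.41868902 -0.1544364 ]] [ 0.41994222 -0.15511621  0.03015287]
```

Request:
move_arm:
  deltas:
    - {"tx":0,"ty":-0.1,"tz":0,"ax":0,"ay":0,"az":0,"fingers":-1}
    - {"tx":0,"ty":0,"tz":0,"ax":0,"ay":0,"az":0,"fingers":-1}
    - {"tx":0,"ty":0,"tz":0,"ax":0,"ay":0,"az":0,"fingers":-1}
    - {"tx":0,"ty":0,"tz":0,"ax":0,"ay":0,"az":0,"fingers":-1}
    - {"tx":0,"ty":0,"tz":0,"ax":0,"ay":0,"az":0,"fingers":-1}
    - {"tx":0,"ty":0,"tz":0,"ax":0,"ay":0,"az":0,"fingers":-1}
    - {"tx":0,"ty":0,"tz":0,"ax":0,"ay":0,"az":0,"fingers":-1}
    - {"tx":0,"ty":0,"tz":0,"ax":0,"ay":0,"az":0,"fingers":-1}
  newtons: 30

```text
clock: 10.6
eef_pos: [0.4183, -0.1556, 0.0298]
tool_rot: [[0.0, 1.0, 0.001], [1.0, -0.0, -0.0], [-0.0, 0.001, -1.0]]
ft_force: [-2.3, 0.8, 6.2]
opening: 0.0346
```

Run:
```python
from h import *
st=manip.get_state();print(st['eef_pos'])
tx,ty,a=585.5,160.5,np.radians(12.1)
c,s=np.cos(a),np.sin(a)
for y in(-10,-79): print((tx-s*y,ty+c*y))
# cap -> far narrow (-79)
p=st['eef_pos']
plan([(p[0],p[1],.10,90),((tx+s*79)/1e3,(ty-c*79)/1e3,.11,102)],F=-1)
```

```text
[ 0.41826003 -0.15559585  0.02984189]
(np.float64(587.5961856290382), np.float64(150.72216763241394))
(np.float64(602.0598664694019), np.float64(83.25512429607011))
11
{"tx": 0, "ty": 0, "tz": -3.5, "ax": 0, "ay": 0, "az": 0, "fingers": -1},
{"tx": 0, "ty": 0, "tz": -3.5, "ax": 0.001, "ay": 0, "az": 0, "fingers": -1},
{"tx": 2.7, "ty": 2, "tz": -0.1, "ax": 0, "ay": 0, "az": -0.02, "fingers": -1},
{"tx": 2.6, "ty": 2.1, "tz": -0.1, "ax": 0, "ay": 0, "az": -0.02, "fingers": -1},
{"tx": 2.6, "ty": 2.2, "tz": -0.1, "ax": 0, "ay": 0, "az": -0.02, "fingers": -1},
{"tx": 2.5, "ty": 2.2, "tz": -0.1, "ax": 0, "ay": 0, "az": -0.02, "fingers": -1},
{"tx": 2.5, "ty": 2.2, "tz": -0.1, "ax": 0, "ay": 0, "az": -0.03, "fingers": -1},
{"tx": 2.4, "ty": 2.3, "tz": -0.1, "ax": 0, "ay": 0, "az": -0.02, "fingers": -1},
{"tx": 2.4, "ty": 2.4, "tz": -0.1, "ax": 0, "ay": 0, "az": -0.03, "fingers": -1},
{"tx": 2.3, "ty": 2.4, "tz": -0.2, "ax": 0, "ay": 0, "az": -0.02, "fingers": -1},
{"tx": 2.15, "ty": 2.55, "tz": -0.15, "ax": 0, "ay": 0, "az": -0.03, "fingers": -1}
```

Request:
move_arm:
  deltas:
    - {"tx":0,"ty":0,"tz":-3.5,"ax":0,"ay":0,"az":0,"fingers":-1}
    - {"tx":0,"ty":0,"tz":-3.5,"ax":0,"ay":0,"az":0,"fingers":-1}
    - {"tx":2.7,"ty":2,"tz":-0.1,"ax":0,"ay":0,"az":-0.02,"fingers":-1}
    - {"tx":2.6,"ty":2.1,"tz":-0.1,"ax":0,"ay":0,"az":-0.02,"fingers":-1}
    - {"tx":2.6,"ty":2.2,"tz":-0.1,"ax":0,"ay":0,"az":-0.02,"fingers":-1}
    - {"tx":2.5,"ty":2.2,"tz":-0.1,"ax":0,"ay":0,"az":-0.02,"fingers":-1}
    - {"tx":2.5,"ty":2.2,"tz":-0.1,"ax":0,"ay":0,"az":-0.03,"fingers":-1}
    - {"tx":2.4,"ty":2.3,"tz":-0.1,"ax":0,"ay":0,"az":-0.02,"fingers":-1}
    - {"tx":2.4,"ty":2.4,"tz":-0.1,"ax":0,"ay":0,"az":-0.03,"fingers":-1}
    - {"tx":2.3,"ty":2.4,"tz":-0.2,"ax":0,"ay":0,"az":-0.02,"fingers":-1}
    - {"tx":2.2,"ty":2.5,"tz":-0.1,"ax":0,"ay":0,"az":-0.03,"fingers":-1}

```text
clock: 11.52
eef_pos: [0.602, 0.0854, 0.1091]
tool_rot: [[-0.21, 0.978, -0.001], [0.978, 0.21, 0.0], [0.0, -0.001, -1.0]]
ft_force: [-0.9, -1.0, 0.1]
opening: 0.0344
```

Request:
move_arm:
  deltas:
    - {"tx":0,"ty":0,"tz":0,"ax":0,"ay":0,"az":0,"fingers":-1}
    - {"tx":0,"ty":0,"tz":0,"ax":0,"ay":0,"az":0,"fingers":-1}
    - {"tx":0,"ty":0,"tz":0,"ax":0,"ay":0,"az":0,"fingers":-1}

```text
clock: 11.77
eef_pos: [0.6006, 0.0836, 0.1086]
tool_rot: [[-0.209, 0.978, -0.002], [0.978, 0.209, -0.0], [0.0, -0.002, -1.0]]
ft_force: [0.7, 0.3, -0.7]
opening: 0.0344
```

Run:
```python
from h import *
st,im=snap('wrist','w10');print(st['eef_pos'],np.degrees(yaw(st)),st['ft_force'])
plan([(.602,.0833,.075,102.1),(.602,.0833,.040,102.1,1.5)],F=-1)
```

```text
[0.60064209 0.08364284 0.1085963 ] 102.05254974081058 [ 0.7084682   0.31236585 -0.68150636]
4
{"tx": 0, "ty": 0.15, "tz": 3.4, "ax": -0.002, "ay": 0, "az": -0.002, "fingers": -1},
{"tx": 0, "ty": 0, "tz": 1.2, "ax": 0, "ay": 0, "az": 0, "fingers": -1},
{"tx": 0, "ty": 0, "tz": 1.1, "ax": 0, "ay": 0, "az": 0, "fingers": -1},
{"tx": 0, "ty": 0, "tz": 1.2, "ax": 0, "ay": 0, "az": 0, "fingers": -1}
```

View pics/w10.png

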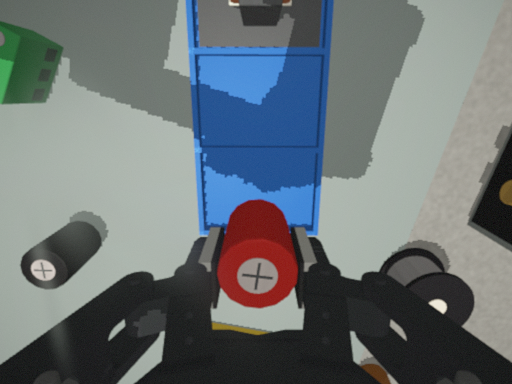

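Request:
move_arm:
  deltas:
    - {"tx":0,"ty":0.1,"tz":2.5,"ax":0,"ay":0,"az":0,"fingers":-1}
    - {"tx":0,"ty":0,"tz":2,"ax":0,"ay":0,"az":0,"fingers":-1}
    - {"tx":0,"ty":0,"tz":1.5,"ax":0,"ay":0,"az":0,"fingers":-1}
    - {"tx":0,"ty":0,"tz":0.9,"ax":0,"ay":0,"az":0,"fingers":-1}
    - {"tx":0,"ty":0,"tz":0.3,"ax":0,"ay":0,"az":0,"fingers":-1}
    - {"tx":0,"ty":0,"tz":0,"ax":0,"ay":0,"az":0,"fingers":-1}
    - {"tx":0,"ty":0,"tz":0,"ax":0,"ay":0,"az":0,"fingers":-1}
    - {"tx":0,"ty":0,"tz":0,"ax":0,"ay":0,"az":0,"fingers":-1}

```text
clock: 12.48
eef_pos: [0.6033, 0.0837, 0.0385]
tool_rot: [[-0.208, 0.978, 0.002], [0.978, 0.208, -0.0], [-0.001, 0.002, -1.0]]
ft_force: [0.2, 0.4, -0.7]
opening: 0.0342
```

Request:
move_arm:
  deltas:
    - {"tx":0,"ty":0,"tz":0.3,"ax":0,"ay":0,"az":0,"fingers":-1}
    - {"tx":0,"ty":0,"tz":0.1,"ax":0,"ay":0,"az":0,"fingers":-1}
    - {"tx":0,"ty":0,"tz":0,"ax":0,"ay":0,"az":0,"fingers":-1}
    - {"tx":0,"ty":0,"tz":0,"ax":0,"ay":0,"az":0,"fingers":-1}

```text
clock: 12.82
eef_pos: [0.6029, 0.084, 0.0339]
tool_rot: [[-0.209, 0.978, 0.001], [0.978, 0.209, -0.0], [-0.0, 0.001, -1.0]]
ft_force: [-0.2, -0.3, 2.2]
opening: 0.0343
```

Request:
move_arm:
  deltas:
    - {"tx":0,"ty":0,"tz":0,"ax":0,"ay":0,"az":0,"fingers":0}
    - {"tx":0,"ty":0,"tz":0,"ax":0,"ay":0,"az":0,"fingers":0.4}
    - {"tx":0,"ty":0,"tz":0,"ax":0,"ay":0,"az":0,"fingers":0.4}
    - {"tx":0,"ty":0,"tz":0,"ax":0,"ay":0,"az":0,"fingers":0.4}
    - {"tx":0,"ty":0,"tz":0,"ax":0,"ay":0,"az":0,"fingers":0.4}
    - {"tx":0,"ty":0,"tz":-1.5,"ax":0,"ay":0,"az":0,"fingers":0.4}
    - {"tx":0,"ty":0,"tz":-3,"ax":0,"ay":0,"az":0,"fingers":0.6}
    - {"tx":0,"ty":0,"tz":-3.5,"ax":0,"ay":0,"az":0,"fingers":1}
    - {"tx":0,"ty":0,"tz":-3.5,"ax":0,"ay":0,"az":0,"fingers":1}
    - {"tx":0,"ty":0,"tz":-3.5,"ax":0,"ay":0,"az":0,"fingers":1}
    - {"tx":0,"ty":0,"tz":0,"ax":0,"ay":0,"az":0,"fingers":1}
    - {"tx":0,"ty":0,"tz":0,"ax":0,"ay":0,"az":0,"fingers":1}

```text
clock: 13.82
eef_pos: [0.604, 0.084, 0.1862]
tool_rot: [[-0.209, 0.978, 0.006], [0.978, 0.209, -0.0], [-0.001, 0.006, -1.0]]
ft_force: [-0.2, 0.8, -0.3]
opening: 0.0857
```

Run:
```python
from h import *
st,im=snap('wrist','w11');print(st['eef_pos'],np.degrees(yaw(st)),st['ft_force'])
plan([(.420,.139,.19,74)])
```

```text
[0.60401334 0.08399404 0.18619353] 102.03682307916596 [-0.20026174  0.82144454 -0.28536035]
6
{"tx": 1.5, "ty": -2.8, "tz": -0.1, "ax": 0, "ay": 0, "az": 0.08, "fingers": 1},
{"tx": 1.3, "ty": -2.9, "tz": -0.1, "ax": 0, "ay": 0, "az": 0.08, "fingers": 1},
{"tx": 1.1, "ty": -3, "tz": -0.1, "ax": 0, "ay": 0, "az": 0.08, "fingers": 1},
{"tx": 0.8, "ty": -3.1, "tz": -0.1, "ax": 0, "ay": 0, "az": 0.08, "fingers": 1},
{"tx": 0.6, "ty": -3.1, "tz": -0.1, "ax": 0, "ay": 0, "az": 0.08, "fingers": 1},
{"tx": 0.35, "ty": -3.15, "tz": -0.15, "ax": 0.001, "ay": 0, "az": 0.089, "fingers": 1}
```

View pics/w11.png

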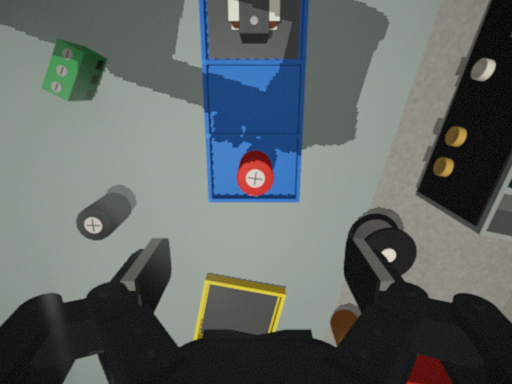

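Red capacitor stands upright in the end narrow compartment (px 255,175). On to the terminal block.

Request:
move_arm:
  deltas:
    - {"tx":1.5,"ty":-2.8,"tz":-0.1,"ax":0,"ay":0,"az":0.08,"fingers":1}
    - {"tx":1.3,"ty":-2.9,"tz":-0.1,"ax":0,"ay":0,"az":0.08,"fingers":1}
    - {"tx":1.1,"ty":-3,"tz":-0.1,"ax":0,"ay":0,"az":0.08,"fingers":1}
    - {"tx":0.8,"ty":-3.1,"tz":-0.1,"ax":0,"ay":0,"az":0.08,"fingers":1}
    - {"tx":0.6,"ty":-3.1,"tz":-0.1,"ax":0,"ay":0,"az":0.08,"fingers":1}
    - {"tx":0.4,"ty":-3.1,"tz":-0.1,"ax":0,"ay":0,"az":0.09,"fingers":1}
    - {"tx":0,"ty":0,"tz":0,"ax":0,"ay":0,"az":0,"fingers":1}
    - {"tx":0,"ty":0,"tz":0,"ax":0,"ay":0,"az":0,"fingers":1}
    - {"tx":0,"ty":0,"tz":0,"ax":0,"ay":0,"az":0,"fingers":1}

```text
clock: 14.62
eef_pos: [0.4204, 0.1394, 0.1885]
tool_rot: [[0.275, 0.961, -0.001], [0.961, -0.275, -0.0], [-0.001, -0.001, -1.0]]
ft_force: [0.1, 1.0, 0.4]
opening: 0.0856
```

Run:
```python
from h import *
st,im=snap('wrist','w12');print(st['eef_pos'],np.degrees(yaw(st)),st['ft_force'])
cv2.imwrite('pics/w12c.png',cv2.resize(im[140:240,200:320],None,fx=6,fy=6,interpolation=cv2.INTER_CUBIC))
```

```text
[0.42040049 0.13943542 0.18850607] 74.03157361207431 [0.05646568 1.00639623 0.38218994]
```

View pics/w12c.png

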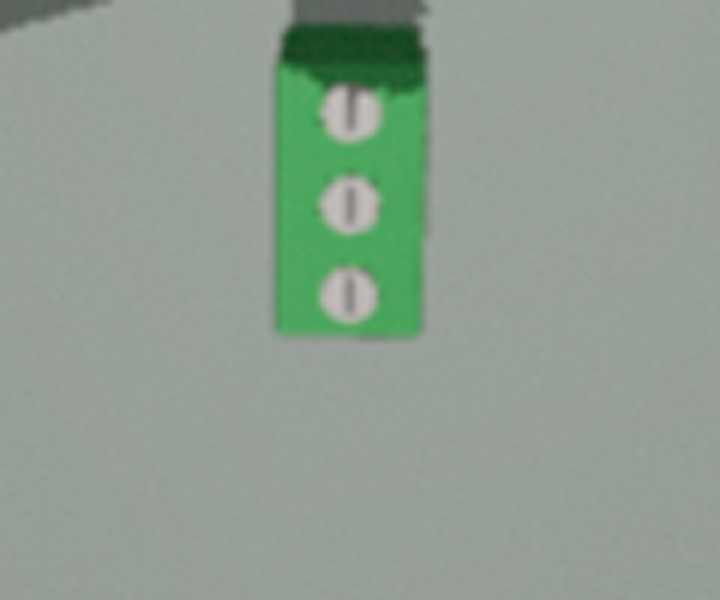

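Run:
```python
from h import *
st=manip.get_state();C=cam('wrist',st)
w=ray(C,[(258.3,174.2),(258.5,158.9),(258.1,189)],.042);print(w);d=w[1]-w[2];print(np.degrees(np.arctan2(d[1],d[0])))
plan([(*w[0],.10,74),(*w[0],.027,74,2.2)])
```

```text
[[0.42368497 0.14056615]
 [0.42796351 0.15484887]
 [0.41941088 0.12632046]]
73.31162868009571
7
{"tx": 0.1, "ty": 0.1, "tz": 3, "ax": 0, "ay": 0, "az": 0, "fingers": 1},
{"tx": 0, "ty": 0.1, "tz": 2.9, "ax": 0, "ay": 0, "az": 0, "fingers": 1},
{"tx": 0.1, "ty": 0.05, "tz": 2.95, "ax": -0.001, "ay": 0, "az": 0, "fingers": 1},
{"tx": 0, "ty": 0, "tz": 1.8, "ax": 0, "ay": 0, "az": 0, "fingers": 1},
{"tx": 0, "ty": 0, "tz": 1.8, "ax": 0, "ay": 0, "az": 0, "fingers": 1},
{"tx": 0, "ty": 0, "tz": 1.9, "ax": 0, "ay": 0, "az": 0, "fingers": 1},
{"tx": 0, "ty": 0, "tz": 1.8, "ax": 0, "ay": 0, "az": 0, "fingers": 1}
```

Request:
move_arm:
  deltas:
    - {"tx":0.1,"ty":0.1,"tz":3,"ax":0,"ay":0,"az":0,"fingers":1}
    - {"tx":0,"ty":0.1,"tz":2.9,"ax":0,"ay":0,"az":0,"fingers":1}
    - {"tx":0.1,"ty":0,"tz":2.9,"ax":0,"ay":0,"az":0,"fingers":1}
    - {"tx":0,"ty":0,"tz":1.8,"ax":0,"ay":0,"az":0,"fingers":1}
    - {"tx":0,"ty":0,"tz":1.8,"ax":0,"ay":0,"az":0,"fingers":1}
    - {"tx":0,"ty":0,"tz":1.9,"ax":0,"ay":0,"az":0,"fingers":1}
    - {"tx":0,"ty":0,"tz":1.8,"ax":0,"ay":0,"az":0,"fingers":1}
    - {"tx":0,"ty":0,"tz":0,"ax":0,"ay":0,"az":0,"fingers":1}
    - {"tx":0,"ty":0,"tz":0,"ax":0,"ay":0,"az":0,"fingers":1}
    - {"tx":0,"ty":0,"tz":0,"ax":0,"ay":0,"az":0,"fingers":1}

```text
clock: 15.5
eef_pos: [0.4238, 0.1407, 0.0286]
tool_rot: [[0.277, 0.961, 0.0], [0.961, -0.277, -0.0], [0.0, 0.0, -1.0]]
ft_force: [0.1, 0.6, 0.2]
opening: 0.0853
```

Request:
move_arm:
  deltas:
    - {"tx":0,"ty":0,"tz":0,"ax":0,"ay":0,"az":0,"fingers":0}
    - {"tx":0,"ty":0,"tz":0,"ax":0,"ay":0,"az":0,"fingers":-1}
    - {"tx":0,"ty":0,"tz":0,"ax":0,"ay":0,"az":0,"fingers":-1}
    - {"tx":0,"ty":0,"tz":0,"ax":0,"ay":0,"az":0,"fingers":-1}
    - {"tx":0,"ty":0,"tz":0,"ax":0,"ay":0,"az":0,"fingers":-1}
    - {"tx":0,"ty":0,"tz":0,"ax":0,"ay":0,"az":0,"fingers":-1}
    - {"tx":0,"ty":0,"tz":0,"ax":0,"ay":0,"az":0,"fingers":-1}
    - {"tx":0,"ty":0,"tz":0,"ax":0,"ay":0,"az":0,"fingers":-1}
    - {"tx":0,"ty":0,"tz":0,"ax":0,"ay":0,"az":0,"fingers":-1}
  newtons: 30

```text
clock: 16.25
eef_pos: [0.4232, 0.141, 0.0288]
tool_rot: [[0.276, 0.961, 0.001], [0.961, -0.276, 0.0], [0.0, 0.001, -1.0]]
ft_force: [-0.6, 0.4, 6.1]
opening: 0.0235
```

Run:
```python
from h import *
st=manip.get_state();p=st['eef_pos'];print(p)
plan([(p[0],p[1],.10,74),(.5875,.1505,.11,102)],F=-1)
```

```text
[0.42319375 0.14096275 0.02882403]
7
{"tx": 0, "ty": 0, "tz": -3.6, "ax": 0, "ay": 0, "az": 0, "fingers": -1},
{"tx": 0, "ty": 0, "tz": -3.5, "ax": 0.001, "ay": 0, "az": -0.001, "fingers": -1},
{"tx": 1.1, "ty": 3.1, "tz": -0.2, "ax": 0, "ay": 0, "az": -0.1, "fingers": -1},
{"tx": 0.8, "ty": 3.2, "tz": -0.2, "ax": 0, "ay": 0, "az": -0.1, "fingers": -1},
{"tx": 0.4, "ty": 3.3, "tz": -0.2, "ax": 0, "ay": 0, "az": -0.1, "fingers": -1},
{"tx": 0.1, "ty": 3.3, "tz": -0.2, "ax": 0, "ay": 0, "az": -0.09, "fingers": -1},
{"tx": -0.15, "ty": 3.25, "tz": -0.2, "ax": 0, "ay": 0, "az": -0.098, "fingers": -1}
```

Request:
move_arm:
  deltas:
    - {"tx":0,"ty":0,"tz":-3.6,"ax":0,"ay":0,"az":0,"fingers":-1}
    - {"tx":0,"ty":0,"tz":-3.5,"ax":0,"ay":0,"az":0,"fingers":-1}
    - {"tx":1.1,"ty":3.1,"tz":-0.2,"ax":0,"ay":0,"az":-0.1,"fingers":-1}
    - {"tx":0.8,"ty":3.2,"tz":-0.2,"ax":0,"ay":0,"az":-0.1,"fingers":-1}
    - {"tx":0.4,"ty":3.3,"tz":-0.2,"ax":0,"ay":0,"az":-0.1,"fingers":-1}
    - {"tx":0.1,"ty":3.3,"tz":-0.2,"ax":0,"ay":0,"az":-0.09,"fingers":-1}
    - {"tx":-0.1,"ty":3.2,"tz":-0.2,"ax":0,"ay":0,"az":-0.1,"fingers":-1}
    - {"tx":0,"ty":0,"tz":0,"ax":0,"ay":0,"az":0,"fingers":-1}
    - {"tx":0,"ty":0,"tz":0,"ax":0,"ay":0,"az":0,"fingers":-1}
    - {"tx":0,"ty":0,"tz":0,"ax":0,"ay":0,"az":0,"fingers":-1}

```text
clock: 17.08
eef_pos: [0.5854, 0.1505, 0.1084]
tool_rot: [[-0.207, 0.978, -0.003], [0.978, 0.207, -0.0], [0.0, -0.003, -1.0]]
ft_force: [-0.4, 0.5, -1.5]
opening: 0.0232
```

Run:
```python
from h import *
st,im=snap('wrist','w13');print(st['eef_pos'],np.degrees(yaw(st)),st['ft_force'],st['opening'])
```

```text
[0.58543579 0.15054374 0.10835429] 101.97275676088223 [-0.3868239   0.49326962 -1.53872233] 0.02324540690108448
```

View pics/w13.png

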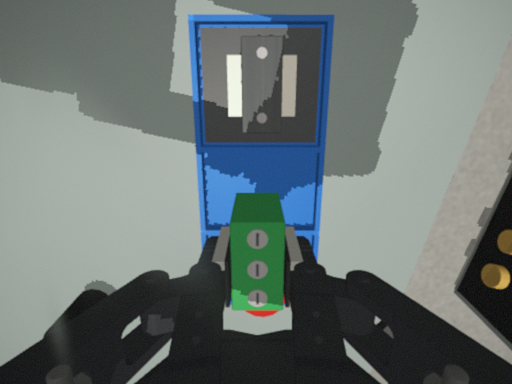

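Request:
move_arm:
  deltas:
    - {"tx":0,"ty":0.2,"tz":2.5,"ax":0,"ay":0,"az":0,"fingers":-1}
    - {"tx":0,"ty":0,"tz":2,"ax":0,"ay":0,"az":0,"fingers":-1}
    - {"tx":0,"ty":0,"tz":1.5,"ax":0,"ay":0,"az":0,"fingers":-1}
    - {"tx":0,"ty":0,"tz":0.9,"ax":0,"ay":0,"az":0,"fingers":-1}
    - {"tx":0,"ty":0,"tz":0.3,"ax":0,"ay":0,"az":0,"fingers":-1}
    - {"tx":0,"ty":0,"tz":0,"ax":0,"ay":0,"az":0,"fingers":-1}
    - {"tx":0,"ty":0,"tz":0,"ax":0,"ay":0,"az":0,"fingers":-1}
    - {"tx":0,"ty":0,"tz":0,"ax":0,"ay":0,"az":0,"fingers":-1}

```text
clock: 17.8
eef_pos: [0.5894, 0.1511, 0.0385]
tool_rot: [[-0.208, 0.978, 0.002], [0.978, 0.208, 0.0], [-0.0, 0.002, -1.0]]
ft_force: [0.5, 0.4, -0.2]
opening: 0.0233
```

Request:
move_arm:
  deltas:
    - {"tx":0,"ty":0,"tz":0.3,"ax":0,"ay":0,"az":0,"fingers":-1}
    - {"tx":0,"ty":0,"tz":0.1,"ax":0,"ay":0,"az":0,"fingers":-1}
    - {"tx":0,"ty":0,"tz":0,"ax":0,"ay":0,"az":0,"fingers":-1}
    - {"tx":0,"ty":0,"tz":0,"ax":0,"ay":0,"az":0,"fingers":-1}

```text
clock: 18.13
eef_pos: [0.5887, 0.151, 0.0334]
tool_rot: [[-0.208, 0.978, 0.0], [0.978, 0.208, 0.0], [0.0, 0.0, -1.0]]
ft_force: [0.6, -0.1, -0.9]
opening: 0.0236
```

Request:
move_arm:
  deltas:
    - {"tx":0,"ty":0,"tz":0.1,"ax":0,"ay":0,"az":0,"fingers":-1}
    - {"tx":0,"ty":0,"tz":0,"ax":0,"ay":0,"az":0,"fingers":-1}
    - {"tx":0,"ty":0,"tz":0,"ax":0,"ay":0,"az":0,"fingers":-1}

```text
clock: 18.38
eef_pos: [0.5889, 0.151, 0.0329]
tool_rot: [[-0.209, 0.978, 0.001], [0.978, 0.209, -0.0], [-0.0, 0.001, -1.0]]
ft_force: [-1.6, 0.5, 5.3]
opening: 0.0236
```

Request:
move_arm:
  deltas:
    - {"tx":0,"ty":0,"tz":0,"ax":0,"ay":0,"az":0,"fingers":-0.2}
    - {"tx":0,"ty":0,"tz":0,"ax":0,"ay":0,"az":0,"fingers":0.2}
    - {"tx":0,"ty":0,"tz":0,"ax":0,"ay":0,"az":0,"fingers":0.2}
    - {"tx":0,"ty":0,"tz":0,"ax":0,"ay":0,"az":0,"fingers":0.2}
    - {"tx":0,"ty":0,"tz":0,"ax":0,"ay":0,"az":0,"fingers":0.2}
    - {"tx":0,"ty":0,"tz":-1.5,"ax":0,"ay":0,"az":0,"fingers":0.2}
    - {"tx":0,"ty":0,"tz":-3,"ax":0,"ay":0,"az":0,"fingers":0.4}
    - {"tx":0,"ty":0,"tz":-3.5,"ax":0,"ay":0,"az":0,"fingers":1}
    - {"tx":0,"ty":0,"tz":-3.5,"ax":0,"ay":0,"az":0,"fingers":1}
    - {"tx":0,"ty":0,"tz":-3.5,"ax":0,"ay":0,"az":0,"fingers":1}
    - {"tx":0,"ty":0,"tz":0,"ax":0,"ay":0,"az":0,"fingers":1}
    - {"tx":0,"ty":0,"tz":0,"ax":0,"ay":0,"az":0,"fingers":1}

```text
clock: 19.38
eef_pos: [0.5903, 0.1511, 0.1852]
tool_rot: [[-0.209, 0.978, 0.006], [0.978, 0.209, 0.0], [-0.001, 0.006, -1.0]]
ft_force: [-0.5, 0.3, -0.4]
opening: 0.0856
```

Run:
```python
from h import *
st,im=snap('wrist','w14');print(st['clock'],st['eef_pos'],np.degrees(yaw(st)),st['ft_force'])
plan([(.385,-.288,.19,11)])
```

```text
19.3833 [0.59025591 0.15113952 0.18515434] 102.03657976268256 [-0.46717618  0.28242953 -0.41526142]
15
{"tx": -2.6, "ty": -1.9, "tz": 0, "ax": 0, "ay": 0, "az": 0.11, "fingers": 1},
{"tx": -2.8, "ty": -1.6, "tz": -0.1, "ax": 0, "ay": 0, "az": 0.11, "fingers": 1},
{"tx": -2.9, "ty": -1.3, "tz": 0, "ax": 0, "ay": 0, "az": 0.11, "fingers": 1},
{"tx": -3.1, "ty": -1, "tz": -0.1, "ax": 0, "ay": 0, "az": 0.1, "fingers": 1},
{"tx": -3.2, "ty": -0.7, "tz": 0, "ax": 0, "ay": 0, "az": 0.11, "fingers": 1},
{"tx": -3.2, "ty": -0.3, "tz": -0.1, "ax": 0, "ay": 0, "az": 0.1, "fingers": 1},
{"tx": -3.2, "ty": 0, "tz": 0, "ax": 0, "ay": 0, "az": 0.11, "fingers": 1},
{"tx": -3.2, "ty": 0.3, "tz": -0.1, "ax": 0, "ay": 0, "az": 0.1, "fingers": 1},
{"tx": -3.2, "ty": 0.6, "tz": 0, "ax": 0, "ay": 0, "az": 0.11, "fingers": 1},
{"tx": -3.1, "ty": 1, "tz": -0.1, "ax": 0, "ay": 0, "az": 0.1, "fingers": 1},
{"tx": -3, "ty": 1.3, "tz": 0, "ax": 0, "ay": 0, "az": 0.11, "fingers": 1},
{"tx": -2.8, "ty": 1.6, "tz": -0.1, "ax": 0, "ay": 0, "az": 0.1, "fingers": 1},
{"tx": -2.6, "ty": 1.9, "tz": 0, "ax": 0, "ay": 0, "az": 0.11, "fingers": 1},
{"tx": -2.4, "ty": 2.1, "tz": -0.1, "ax": 0, "ay": 0, "az": 0.1, "fingers": 1},
{"tx": -2.15, "ty": 2.4, "tz": -0.05, "ax": 0, "ay": -0.002, "az": 0.109, "fingers": 1}
```

View pics/w14.png

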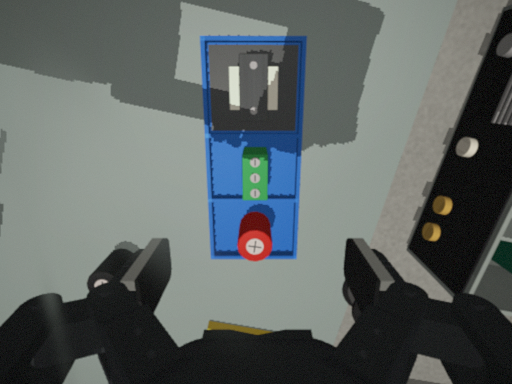

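Blue kit complete: transformer (254,80), terminal block (255,175), red capacitor (255,240), each standing in its compartment. Next the heatsink.

Request:
move_arm:
  deltas:
    - {"tx":-2.6,"ty":-1.9,"tz":0,"ax":0,"ay":0,"az":0.11,"fingers":1}
    - {"tx":-2.8,"ty":-1.6,"tz":-0.1,"ax":0,"ay":0,"az":0.11,"fingers":1}
    - {"tx":-2.9,"ty":-1.3,"tz":0,"ax":0,"ay":0,"az":0.11,"fingers":1}
    - {"tx":-3.1,"ty":-1,"tz":-0.1,"ax":0,"ay":0,"az":0.1,"fingers":1}
    - {"tx":-3.2,"ty":-0.7,"tz":0,"ax":0,"ay":0,"az":0.11,"fingers":1}
    - {"tx":-3.2,"ty":-0.3,"tz":-0.1,"ax":0,"ay":0,"az":0.1,"fingers":1}
    - {"tx":-3.2,"ty":0,"tz":0,"ax":0,"ay":0,"az":0.11,"fingers":1}
    - {"tx":-3.2,"ty":0.3,"tz":-0.1,"ax":0,"ay":0,"az":0.1,"fingers":1}
    - {"tx":-3.2,"ty":0.6,"tz":0,"ax":0,"ay":0,"az":0.11,"fingers":1}
    - {"tx":-3.1,"ty":1,"tz":-0.1,"ax":0,"ay":0,"az":0.1,"fingers":1}
    - {"tx":-3,"ty":1.3,"tz":0,"ax":0,"ay":0,"az":0.11,"fingers":1}
    - {"tx":-2.8,"ty":1.6,"tz":-0.1,"ax":0,"ay":0,"az":0.1,"fingers":1}

```text
clock: 20.43
eef_pos: [0.4234, -0.2013, 0.1863]
tool_rot: [[0.875, 0.484, -0.003], [0.484, -0.875, 0.003], [-0.002, -0.004, -1.0]]
ft_force: [1.1, -0.8, -0.2]
opening: 0.0858
```

Request:
move_arm:
  deltas:
    - {"tx":-2.6,"ty":1.9,"tz":0,"ax":0,"ay":0,"az":0.11,"fingers":1}
    - {"tx":-2.4,"ty":2.1,"tz":-0.1,"ax":0,"ay":0,"az":0.1,"fingers":1}
    - {"tx":-2.1,"ty":2.4,"tz":0,"ax":0,"ay":0,"az":0.11,"fingers":1}
    - {"tx":0,"ty":0,"tz":0,"ax":0,"ay":0,"az":0,"fingers":1}
    - {"tx":0,"ty":0,"tz":0,"ax":0,"ay":0,"az":0,"fingers":1}
    - {"tx":0,"ty":0,"tz":0,"ax":0,"ay":0,"az":0,"fingers":1}

```text
clock: 20.93
eef_pos: [0.3845, -0.287, 0.1878]
tool_rot: [[0.982, 0.19, -0.002], [0.19, -0.982, 0.003], [-0.001, -0.003, -1.0]]
ft_force: [0.2, -0.5, -0.3]
opening: 0.0853
```

Run:
```python
from h import *
st,im=snap('wrist','w15');print(st['clock'],st['eef_pos'],np.degrees(yaw(st)),st['joint_pos'][[0,5]])
cv2.imwrite('pics/w15c.png',cv2.resize(im[130:250,190:340],None,fx=5,fy=5,interpolation=cv2.INTER_CUBIC))
```

```text
20.9333 [ 0.38452518 -0.28695667  0.18783055] 10.951996742262871 [-0.87451639  0.50492017]
```

View pics/w15.png

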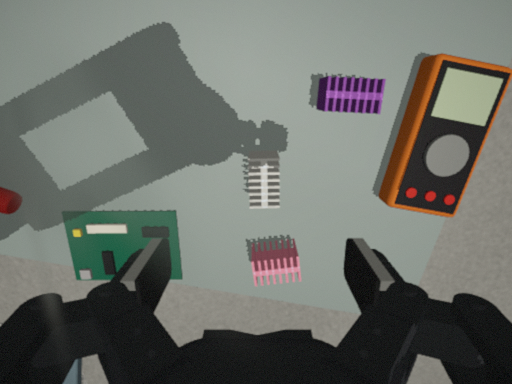

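View pics/w15c.png

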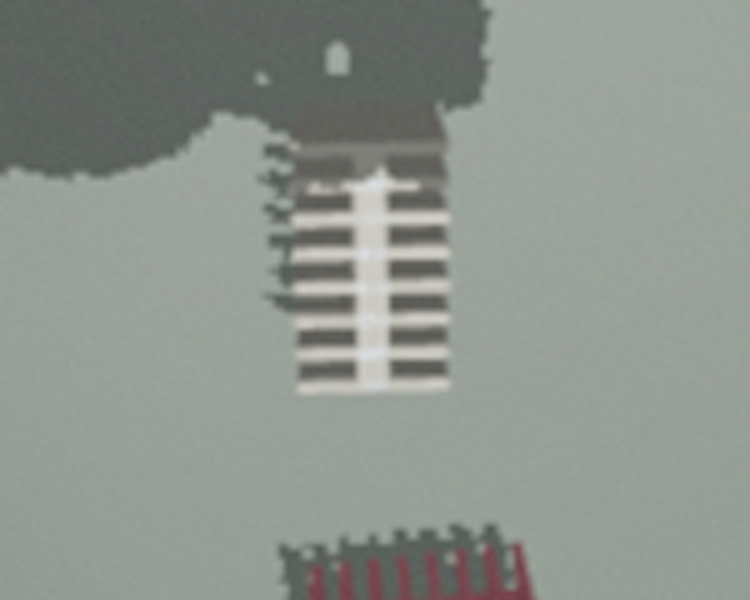

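Run:
```python
from h import *
st=manip.get_state();C=cam('wrist',st)
p=np.array([(292,143),(447,143),(450,392),(298,392)])/5+[190,130]
w=ray(C,p,.042);print((w*1000).round(1));m=w.mean(0);print(m)
d=(w[0]+w[1]-w[2]-w[3])/2;print(np.degrees(np.arctan2(d[1],d[0])),np.linalg.norm(d),np.linalg.norm(w[0]-w[1]))
plan([(*m,.10,11),(*m,.027,11,2.2)])
```

```text
[[ 401.5 -275.6]
 [ 407.1 -304.2]
 [ 358.2 -315.4]
 [ 352.5 -285.9]]
[ 0.37984124 -0.29525187]
12.404041702861441 0.05016071053572554 0.029158110312222353
7
{"tx": -0.2, "ty": 0.3, "tz": 2.9, "ax": 0, "ay": 0, "az": 0, "fingers": 1},
{"tx": -0.2, "ty": 0.2, "tz": 3, "ax": 0, "ay": 0, "az": 0, "fingers": 1},
{"tx": -0.25, "ty": 0.3, "tz": 2.9, "ax": -0.003, "ay": 0.001, "az": 0, "fingers": 1},
{"tx": 0, "ty": 0, "tz": 1.8, "ax": 0, "ay": 0, "az": 0, "fingers": 1},
{"tx": 0, "ty": 0, "tz": 1.8, "ax": 0, "ay": 0, "az": 0, "fingers": 1},
{"tx": 0, "ty": 0, "tz": 1.9, "ax": 0, "ay": 0, "az": 0, "fingers": 1},
{"tx": 0, "ty": 0, "tz": 1.8, "ax": 0, "ay": 0, "az": 0, "fingers": 1}
```

Request:
move_arm:
  deltas:
    - {"tx":-0.2,"ty":0.3,"tz":2.9,"ax":0,"ay":0,"az":-0.02,"fingers":1}
    - {"tx":-0.2,"ty":0.2,"tz":3,"ax":0,"ay":0,"az":0,"fingers":1}
    - {"tx":-0.2,"ty":0.3,"tz":2.9,"ax":0,"ay":0,"az":0,"fingers":1}
    - {"tx":0,"ty":0,"tz":1.8,"ax":0,"ay":0,"az":0,"fingers":1}
    - {"tx":0,"ty":0,"tz":1.8,"ax":0,"ay":0,"az":0,"fingers":1}
    - {"tx":0,"ty":0,"tz":1.9,"ax":0,"ay":0,"az":0,"fingers":1}
    - {"tx":0,"ty":0,"tz":1.8,"ax":0,"ay":0,"az":0,"fingers":1}
    - {"tx":0,"ty":0,"tz":0,"ax":0,"ay":0,"az":0,"fingers":1}
    - {"tx":0,"ty":0,"tz":0,"ax":0,"ay":0,"az":0,"fingers":1}
    - {"tx":0,"ty":0,"tz":0,"ax":0,"ay":0,"az":0,"fingers":1}

```text
clock: 21.82
eef_pos: [0.3816, -0.2966, 0.0289]
tool_rot: [[0.977, 0.211, 0.0], [0.211, -0.977, -0.0], [0.0, 0.0, -1.0]]
ft_force: [0.3, -0.1, 1.2]
opening: 0.086
```

Run:
```python
from h import *
st,im=snap('wrist','w16');print(st['eef_pos'])
```

```text
[ 0.38157606 -0.29655909  0.02892203]
```

View pics/w16.png

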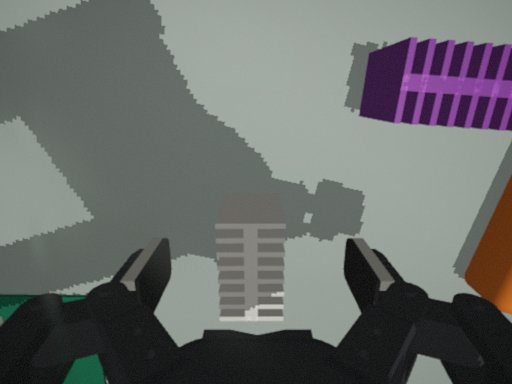

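Request:
move_arm:
  deltas:
    - {"tx":0,"ty":-0.2,"tz":0,"ax":0,"ay":0,"az":0,"fingers":0}
    - {"tx":0,"ty":0,"tz":0,"ax":0,"ay":0,"az":0,"fingers":-1}
    - {"tx":0,"ty":0,"tz":0,"ax":0,"ay":0,"az":0,"fingers":-1}
    - {"tx":0,"ty":0,"tz":0,"ax":0,"ay":0,"az":0,"fingers":-1}
    - {"tx":0,"ty":0,"tz":0,"ax":0,"ay":0,"az":0,"fingers":-1}
    - {"tx":0,"ty":0,"tz":0,"ax":0,"ay":0,"az":0,"fingers":-1}
    - {"tx":0,"ty":0,"tz":0,"ax":0,"ay":0,"az":0,"fingers":-1}
    - {"tx":0,"ty":0,"tz":0,"ax":0,"ay":0,"az":0,"fingers":-1}
    - {"tx":0,"ty":0,"tz":0,"ax":0,"ay":0,"az":0,"fingers":-1}
  newtons: 40

```text
clock: 22.62
eef_pos: [0.3807, -0.2954, 0.0288]
tool_rot: [[0.978, 0.209, 0.001], [0.209, -0.978, -0.001], [0.0, 0.001, -1.0]]
ft_force: [-0.5, 0.8, 6.4]
opening: 0.0295
```

Run:
```python
from h import *
st=manip.get_state();p=st['eef_pos'];print(p,st['opening'])
plan([(p[0],p[1],.10,12),(.622,-.105,.11,0)],F=-1)
```

```text
[ 0.38069242 -0.29539012  0.02881256] 0.02948160988426161
11
{"tx": 0, "ty": 0, "tz": -3.6, "ax": 0, "ay": 0, "az": 0, "fingers": -1},
{"tx": 0, "ty": 0, "tz": -3.5, "ax": 0.001, "ay": 0, "az": 0.001, "fingers": -1},
{"tx": 3.1, "ty": -1.5, "tz": -0.1, "ax": 0, "ay": 0, "az": 0.02, "fingers": -1},
{"tx": 3, "ty": -1.6, "tz": -0.1, "ax": 0, "ay": 0, "az": 0.02, "fingers": -1},
{"tx": 3, "ty": -1.6, "tz": -0.1, "ax": 0, "ay": 0, "az": 0.02, "fingers": -1},
{"tx": 3, "ty": -1.7, "tz": -0.1, "ax": 0, "ay": 0, "az": 0.02, "fingers": -1},
{"tx": 2.9, "ty": -1.8, "tz": -0.1, "ax": 0, "ay": 0, "az": 0.03, "fingers": -1},
{"tx": 2.9, "ty": -1.8, "tz": -0.1, "ax": 0, "ay": 0, "az": 0.02, "fingers": -1},
{"tx": 2.8, "ty": -1.9, "tz": -0.1, "ax": 0, "ay": 0, "az": 0.03, "fingers": -1},
{"tx": 2.8, "ty": -2, "tz": -0.2, "ax": 0, "ay": 0, "az": 0.02, "fingers": -1},
{"tx": 2.75, "ty": -2, "tz": -0.1, "ax": 0, "ay": 0, "az": 0.03, "fingers": -1}
```

Request:
move_arm:
  deltas:
    - {"tx":0,"ty":0,"tz":-3.6,"ax":0,"ay":0,"az":0,"fingers":-1}
    - {"tx":0,"ty":0,"tz":-3.5,"ax":0,"ay":0,"az":0,"fingers":-1}
    - {"tx":3.1,"ty":-1.5,"tz":-0.1,"ax":0,"ay":0,"az":0.02,"fingers":-1}
    - {"tx":3,"ty":-1.6,"tz":-0.1,"ax":0,"ay":0,"az":0.02,"fingers":-1}
    - {"tx":3,"ty":-1.6,"tz":-0.1,"ax":0,"ay":0,"az":0.02,"fingers":-1}
    - {"tx":3,"ty":-1.7,"tz":-0.1,"ax":0,"ay":0,"az":0.02,"fingers":-1}
    - {"tx":2.9,"ty":-1.8,"tz":-0.1,"ax":0,"ay":0,"az":0.03,"fingers":-1}
    - {"tx":2.9,"ty":-1.8,"tz":-0.1,"ax":0,"ay":0,"az":0.02,"fingers":-1}
    - {"tx":2.8,"ty":-1.9,"tz":-0.1,"ax":0,"ay":0,"az":0.03,"fingers":-1}
    - {"tx":2.8,"ty":-2,"tz":-0.2,"ax":0,"ay":0,"az":0.02,"fingers":-1}
    - {"tx":2.7,"ty":-2,"tz":-0.1,"ax":0,"ay":0,"az":0.03,"fingers":-1}

```text
clock: 23.53
eef_pos: [0.6221, -0.1031, 0.1089]
tool_rot: [[1.0, -0.0, -0.001], [-0.0, -1.0, 0.0], [-0.001, -0.0, -1.0]]
ft_force: [0.1, 0.1, -0.8]
opening: 0.0294
```

Request:
move_arm:
  deltas:
    - {"tx":0,"ty":0,"tz":0,"ax":0,"ay":0,"az":0,"fingers":-1}
    - {"tx":0,"ty":0,"tz":0,"ax":0,"ay":0,"az":0,"fingers":-1}
    - {"tx":0,"ty":0,"tz":0,"ax":0,"ay":0,"az":0,"fingers":-1}

```text
clock: 23.78
eef_pos: [0.6203, -0.1044, 0.1084]
tool_rot: [[1.0, 0.002, -0.002], [0.002, -1.0, 0.0], [-0.002, -0.0, -1.0]]
ft_force: [0.4, 0.1, -1.7]
opening: 0.0292
```

Run:
```python
from h import *
st,im=snap('wrist','w17');print(st['eef_pos'],np.degrees(yaw(st)),st['ft_force'],st['opening'])
C=cam('wrist',st)
t=np.array([(620.2+x,-174+y,14) for x in(-49,49) for y in (-115.5,115.5)])/1000
for u in proj(C,t): 
    if abs(u).max()<2000: cv2.circle(im,tuple(int(v) for v in u),4,(0,0,255),1);print(u)
cv2.imwrite('pics/w17b.png',im)
```

```text
[ 0.62027719 -0.10438706  0.10841211] 0.1042305616567888 [ 0.38454942  0.05387539 -1.7216364 ] 0.02919958664813622
[476.16942396 250.43944204]
[201.62107628 250.14413683]
[504.94539372 132.99759298]
[194.58632409 132.53830823]
```

View pics/w17b.png

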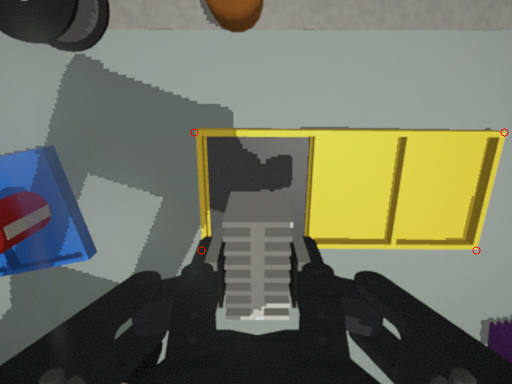

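Run:
```python
from h import *
im=cv2.imread('pics/w17.png')
cv2.imwrite('pics/w17c.png',cv2.resize(im[130:290,0:150],None,fx=4,fy=3.7,interpolation=cv2.INTER_CUBIC))
```

```text
(no output)
```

View pics/w17c.png

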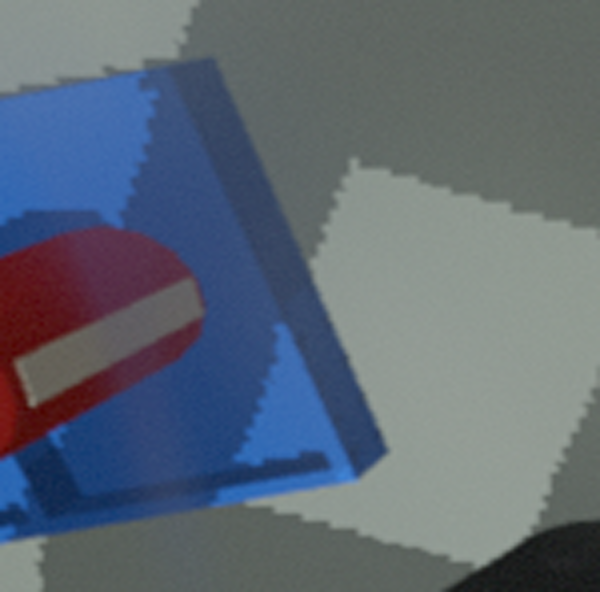

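Request:
move_arm:
  deltas:
    - {"tx":0.1,"ty":0,"tz":2.5,"ax":0,"ay":0,"az":0,"fingers":-1}
    - {"tx":0,"ty":0,"tz":2,"ax":0,"ay":0,"az":0,"fingers":-1}
    - {"tx":0,"ty":0,"tz":1.5,"ax":0,"ay":0,"az":0,"fingers":-1}
    - {"tx":0,"ty":0,"tz":0.9,"ax":0,"ay":0,"az":0,"fingers":-1}
    - {"tx":0,"ty":0,"tz":0.3,"ax":0,"ay":0,"az":0,"fingers":-1}
    - {"tx":0,"ty":0,"tz":0,"ax":0,"ay":0,"az":0,"fingers":-1}
    - {"tx":0,"ty":0,"tz":0,"ax":0,"ay":0,"az":0,"fingers":-1}
    - {"tx":0,"ty":0,"tz":0,"ax":0,"ay":0,"az":0,"fingers":-1}

```text
clock: 24.5
eef_pos: [0.6229, -0.1051, 0.0386]
tool_rot: [[1.0, 0.0, 0.002], [0.0, -1.0, -0.001], [0.002, 0.001, -1.0]]
ft_force: [0.1, 0.1, 0.1]
opening: 0.0295
```

Request:
move_arm:
  deltas:
    - {"tx":0,"ty":0,"tz":0.3,"ax":0,"ay":0,"az":0,"fingers":-1}
    - {"tx":0,"ty":0,"tz":0.1,"ax":0,"ay":0,"az":0,"fingers":-1}
    - {"tx":0,"ty":0,"tz":0,"ax":0,"ay":0,"az":0,"fingers":-1}
    - {"tx":0,"ty":0,"tz":0,"ax":0,"ay":0,"az":0,"fingers":-1}

```text
clock: 24.83
eef_pos: [0.6222, -0.1044, 0.0334]
tool_rot: [[1.0, 0.001, 0.0], [0.001, -1.0, -0.0], [0.0, 0.0, -1.0]]
ft_force: [0.3, -0.0, -0.0]
opening: 0.0293
```

Request:
move_arm:
  deltas:
    - {"tx":0,"ty":0,"tz":0.1,"ax":0,"ay":0,"az":0,"fingers":-1}
    - {"tx":0,"ty":0,"tz":0,"ax":0,"ay":0,"az":0,"fingers":-1}
    - {"tx":0,"ty":0,"tz":0,"ax":0,"ay":0,"az":0,"fingers":-1}

```text
clock: 25.08
eef_pos: [0.6224, -0.1045, 0.0328]
tool_rot: [[1.0, 0.001, 0.001], [0.001, -1.0, -0.0], [0.001, 0.0, -1.0]]
ft_force: [-1.2, 0.8, 3.7]
opening: 0.0297
```

Request:
move_arm:
  deltas:
    - {"tx":0,"ty":0,"tz":0,"ax":0,"ay":0,"az":0,"fingers":-0.1}
    - {"tx":0,"ty":0,"tz":0,"ax":0,"ay":0,"az":0,"fingers":0.3}
    - {"tx":0,"ty":0,"tz":0,"ax":0,"ay":0,"az":0,"fingers":0.3}
    - {"tx":0,"ty":0,"tz":0,"ax":0,"ay":0,"az":0,"fingers":0.3}
    - {"tx":0,"ty":0,"tz":0,"ax":0,"ay":0,"az":0,"fingers":0.3}
    - {"tx":0,"ty":0,"tz":-1.5,"ax":0,"ay":0,"az":0,"fingers":0.3}
    - {"tx":0,"ty":0,"tz":-3,"ax":0,"ay":0,"az":0,"fingers":0.5}
    - {"tx":0,"ty":0,"tz":-3.5,"ax":0,"ay":0,"az":0,"fingers":1}
    - {"tx":0,"ty":0,"tz":-3.5,"ax":0,"ay":0,"az":0,"fingers":1}
    - {"tx":0,"ty":0,"tz":-3.5,"ax":0,"ay":0,"az":0,"fingers":1}
    - {"tx":0,"ty":0,"tz":0,"ax":0,"ay":0,"az":0,"fingers":1}
    - {"tx":0,"ty":0,"tz":0,"ax":0,"ay":0,"az":0,"fingers":1}

```text
clock: 26.08
eef_pos: [0.6237, -0.105, 0.1853]
tool_rot: [[1.0, 0.001, 0.006], [0.001, -1.0, -0.002], [0.006, 0.002, -1.0]]
ft_force: [-0.1, -0.0, -1.3]
opening: 0.0854
```

Run:
```python
from h import *
st,im=snap('wrist','w18');print(st['clock'],st['eef_pos'],np.degrees(yaw(st)),st['ft_force'])
plan([(.475,.385,.19,90)],rs=.1)
```

```text
26.0833 [ 0.62370107 -0.10500921  0.1853233 ] 0.046911993134238356 [-0.07833558 -0.01832268 -1.2749492 ]
16
{"tx": -0.9, "ty": -3.1, "tz": 0, "ax": 0, "ay": 0, "az": -0.1, "fingers": 1},
{"tx": -0.6, "ty": -3.1, "tz": -0.1, "ax": 0, "ay": 0, "az": -0.1, "fingers": 1},
{"tx": -0.3, "ty": -3.2, "tz": 0, "ax": 0, "ay": 0, "az": -0.1, "fingers": 1},
{"tx": 0, "ty": -3.2, "tz": -0.1, "ax": 0, "ay": 0, "az": -0.1, "fingers": 1},
{"tx": 0.3, "ty": -3.2, "tz": 0, "ax": 0, "ay": 0, "az": -0.1, "fingers": 1},
{"tx": 0.7, "ty": -3.1, "tz": -0.1, "ax": 0, "ay": 0, "az": -0.1, "fingers": 1},
{"tx": 1, "ty": -3, "tz": 0, "ax": 0, "ay": 0, "az": -0.1, "fingers": 1},
{"tx": 1.3, "ty": -2.9, "tz": -0.1, "ax": 0, "ay": 0, "az": -0.1, "fingers": 1},
{"tx": 1.5, "ty": -2.8, "tz": 0, "ax": 0, "ay": 0, "az": -0.1, "fingers": 1},
{"tx": 1.8, "ty": -2.6, "tz": -0.1, "ax": 0, "ay": 0, "az": -0.1, "fingers": 1},
{"tx": 2.1, "ty": -2.4, "tz": 0, "ax": 0, "ay": 0, "az": -0.09, "fingers": 1},
{"tx": 2.3, "ty": -2.2, "tz": -0.1, "ax": 0, "ay": 0, "az": -0.1, "fingers": 1},
{"tx": 2.5, "ty": -2, "tz": 0, "ax": 0, "ay": 0, "az": -0.09, "fingers": 1},
{"tx": 2.7, "ty": -1.8, "tz": -0.1, "ax": 0, "ay": 0, "az": -0.1, "fingers": 1},
{"tx": 2.8, "ty": -1.5, "tz": 0, "ax": 0, "ay": 0, "az": -0.09, "fingers": 1},
{"tx": 3, "ty": -1.25, "tz": -0.05, "ax": 0.001, "ay": 0, "az": -0.1, "fingers": 1}
```

View pics/w18.png

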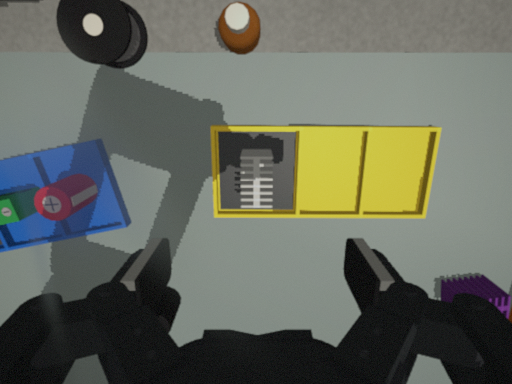

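Heatsink stands in the yellow wide compartment (257,180). Now the relay.

Request:
move_arm:
  deltas:
    - {"tx":-0.9,"ty":-3.1,"tz":0,"ax":0,"ay":0,"az":-0.1,"fingers":1}
    - {"tx":-0.6,"ty":-3.1,"tz":-0.1,"ax":0,"ay":0,"az":-0.1,"fingers":1}
    - {"tx":-0.3,"ty":-3.2,"tz":0,"ax":0,"ay":0,"az":-0.1,"fingers":1}
    - {"tx":0,"ty":-3.2,"tz":-0.1,"ax":0,"ay":0,"az":-0.1,"fingers":1}
    - {"tx":0.3,"ty":-3.2,"tz":0,"ax":0,"ay":0,"az":-0.1,"fingers":1}
    - {"tx":0.7,"ty":-3.1,"tz":-0.1,"ax":0,"ay":0,"az":-0.1,"fingers":1}
    - {"tx":1,"ty":-3,"tz":0,"ax":0,"ay":0,"az":-0.1,"fingers":1}
    - {"tx":1.3,"ty":-2.9,"tz":-0.1,"ax":0,"ay":0,"az":-0.1,"fingers":1}
    - {"tx":1.5,"ty":-2.8,"tz":0,"ax":0,"ay":0,"az":-0.1,"fingers":1}
    - {"tx":1.8,"ty":-2.6,"tz":-0.1,"ax":0,"ay":0,"az":-0.1,"fingers":1}
    - {"tx":2.1,"ty":-2.4,"tz":0,"ax":0,"ay":0,"az":-0.09,"fingers":1}
    - {"tx":2.3,"ty":-2.2,"tz":-0.1,"ax":0,"ay":0,"az":-0.1,"fingers":1}

```text
clock: 27.13
eef_pos: [0.5107, 0.2629, 0.1859]
tool_rot: [[0.367, 0.93, -0.004], [0.93, -0.367, -0.001], [-0.003, -0.004, -1.0]]
ft_force: [0.8, -1.0, 0.5]
opening: 0.0858
```

Request:
move_arm:
  deltas:
    - {"tx":2.5,"ty":-2,"tz":0,"ax":0,"ay":0,"az":-0.09,"fingers":1}
    - {"tx":2.7,"ty":-1.8,"tz":-0.1,"ax":0,"ay":0,"az":-0.1,"fingers":1}
    - {"tx":2.8,"ty":-1.5,"tz":0,"ax":0,"ay":0,"az":-0.09,"fingers":1}
    - {"tx":3,"ty":-1.2,"tz":0,"ax":0,"ay":0,"az":-0.1,"fingers":1}
    - {"tx":0,"ty":0,"tz":0,"ax":0,"ay":0,"az":0,"fingers":1}
    - {"tx":0,"ty":0,"tz":0,"ax":0,"ay":0,"az":0,"fingers":1}
    - {"tx":0,"ty":0,"tz":0,"ax":0,"ay":0,"az":0,"fingers":1}

```text
clock: 27.72
eef_pos: [0.4746, 0.3843, 0.1874]
tool_rot: [[0.0, 1.0, -0.003], [1.0, -0.0, -0.002], [-0.002, -0.003, -1.0]]
ft_force: [0.7, -0.7, -0.1]
opening: 0.0854
```

Run:
```python
from h import *
st,im=snap('wrist','w19');print(st['clock'],st['eef_pos'],np.degrees(yaw(st)),st['joint_pos'][[0,5]])
cv2.imwrite('pics/w19c.png',cv2.resize(im[130:250,190:340],None,fx=5,fy=5,interpolation=cv2.INTER_CUBIC))
```

```text
27.7167 [0.47463179 0.38431088 0.18741403] 89.98287147953074 [0.49848845 0.49895244]
```

View pics/w19c.png

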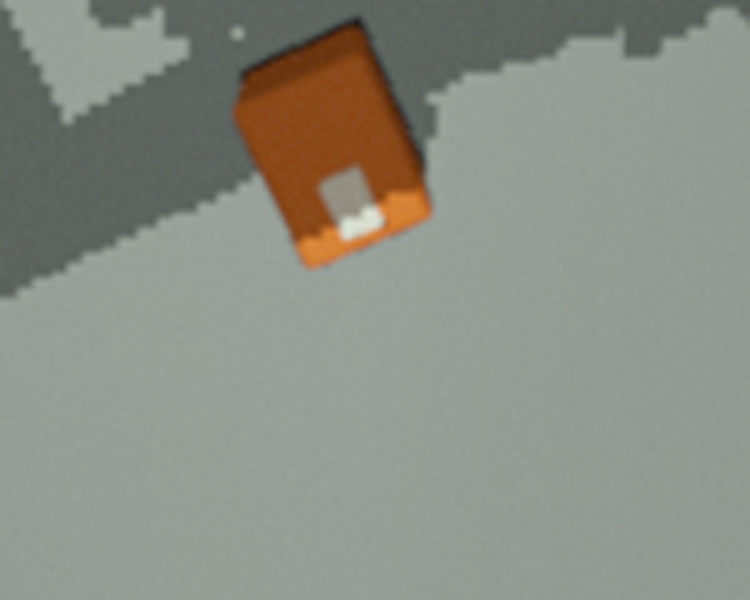

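Run:
```python
from h import *
st=manip.get_state();C=cam('wrist',st)
p=np.array([(237,108),(312,269),(431,212),(366,53)])/5+[190,130]
w=ray(C,p,.046)*1000;print(w.round(1),w.mean(0),(w[0]+w[2])/2)
for a,b in((1,0),(2,3),(0,3),(1,2)):
    d=w[b]-w[a];print(np.degrees(np.arctan2(d[1],d[0])),np.linalg.norm(d))
```

```text
[[457.8 408.1]
 [471.4 377.2]
 [493.8 388.3]
 [481.4 418.2]] [476.09121052 397.93351037] [475.77600348 398.20243249]
113.74220072423827 33.79574217456714
112.46355264274018 32.31150166497074
23.053044712904168 25.739654723275077
26.448908224923763 25.044710243810734
```

Run:
```python
from h import *
plan([(.476,.398,.10,114),(.476,.398,.031,114,2.2)])
```

```text
8
{"tx": 0.4, "ty": 0, "tz": 2.2, "ax": 0, "ay": 0, "az": -0.11, "fingers": 1},
{"tx": 0.3, "ty": 0.1, "tz": 2.2, "ax": 0, "ay": 0, "az": -0.1, "fingers": 1},
{"tx": 0.3, "ty": 0.1, "tz": 2.2, "ax": 0, "ay": 0, "az": -0.11, "fingers": 1},
{"tx": 0.4, "ty": 0.15, "tz": 2.2, "ax": -0.003, "ay": 0.001, "az": -0.1, "fingers": 1},
{"tx": 0, "ty": 0, "tz": 1.7, "ax": 0, "ay": 0, "az": 0, "fingers": 1},
{"tx": 0, "ty": 0, "tz": 1.7, "ax": 0, "ay": 0, "az": 0, "fingers": 1},
{"tx": 0, "ty": 0, "tz": 1.7, "ax": 0, "ay": 0, "az": 0, "fingers": 1},
{"tx": 0, "ty": 0, "tz": 1.8, "ax": 0, "ay": 0, "az": 0, "fingers": 1}
```

Request:
move_arm:
  deltas:
    - {"tx":0.4,"ty":0,"tz":2.2,"ax":0,"ay":0,"az":-0.11,"fingers":1}
    - {"tx":0.3,"ty":0.1,"tz":2.2,"ax":0,"ay":0,"az":-0.1,"fingers":1}
    - {"tx":0.3,"ty":0.1,"tz":2.2,"ax":0,"ay":0,"az":-0.11,"fingers":1}
    - {"tx":0.4,"ty":0.1,"tz":2.2,"ax":0,"ay":0,"az":-0.09,"fingers":1}
    - {"tx":0,"ty":0,"tz":1.7,"ax":0,"ay":0,"az":0,"fingers":1}
    - {"tx":0,"ty":0,"tz":1.7,"ax":0,"ay":0,"az":0,"fingers":1}
    - {"tx":0,"ty":0,"tz":1.7,"ax":0,"ay":0,"az":0,"fingers":1}
    - {"tx":0,"ty":0,"tz":1.8,"ax":0,"ay":0,"az":0,"fingers":1}
    - {"tx":0,"ty":0,"tz":0,"ax":0,"ay":0,"az":0,"fingers":1}
    - {"tx":0,"ty":0,"tz":0,"ax":0,"ay":0,"az":0,"fingers":1}
    - {"tx":0,"ty":0,"tz":0,"ax":0,"ay":0,"az":0,"fingers":1}

```text
clock: 28.68
eef_pos: [0.4771, 0.3987, 0.033]
tool_rot: [[-0.397, 0.918, 0.001], [0.918, 0.397, 0.0], [-0.0, 0.001, -1.0]]
ft_force: [0.6, 0.6, -0.9]
opening: 0.0857
```

Run:
```python
from h import *
st,im=snap('wrist','w20');print(st['eef_pos'])
```

```text
[0.47705523 0.39871017 0.03303912]
```

View pics/w20.png

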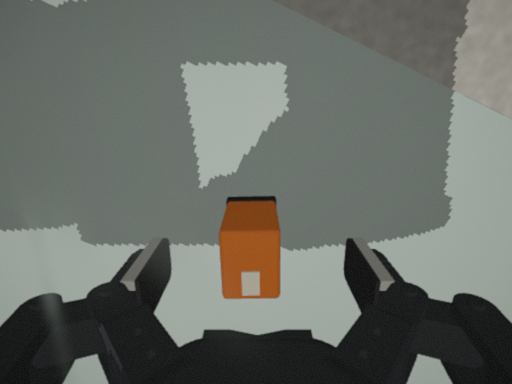

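Request:
move_arm:
  deltas:
    - {"tx":0,"ty":-0.2,"tz":0,"ax":0,"ay":0,"az":0,"fingers":0}
    - {"tx":0,"ty":0,"tz":0,"ax":0,"ay":0,"az":0,"fingers":-1}
    - {"tx":0,"ty":0,"tz":0,"ax":0,"ay":0,"az":0,"fingers":-1}
    - {"tx":0,"ty":0,"tz":0,"ax":0,"ay":0,"az":0,"fingers":-1}
    - {"tx":0,"ty":0,"tz":0,"ax":0,"ay":0,"az":0,"fingers":-1}
    - {"tx":0,"ty":0,"tz":0,"ax":0,"ay":0,"az":0,"fingers":-1}
    - {"tx":0,"ty":0,"tz":0,"ax":0,"ay":0,"az":0,"fingers":-1}
    - {"tx":0,"ty":0,"tz":0,"ax":0,"ay":0,"az":0,"fingers":-1}
    - {"tx":0,"ty":0,"tz":0,"ax":0,"ay":0,"az":0,"fingers":-1}
  newtons: 30

```text
clock: 29.48
eef_pos: [0.4746, 0.3987, 0.0328]
tool_rot: [[-0.399, 0.917, 0.001], [0.917, 0.399, 0.0], [0.0, 0.001, -1.0]]
ft_force: [-0.0, -0.2, 4.6]
opening: 0.0263
```

Run:
```python
from h import *
st=manip.get_state();p=st['eef_pos'];print(p,st['opening'])
plan([(p[0],p[1],.14,113.4),(.621,-.184,.14,90)],F=-1)
```

```text
[0.47458576 0.39870939 0.0327934 ] 0.02629264603511078
20
{"tx": 0, "ty": 0, "tz": -3.6, "ax": 0, "ay": 0, "az": 0, "fingers": -1},
{"tx": 0, "ty": 0, "tz": -3.6, "ax": 0, "ay": 0, "az": 0, "fingers": -1},
{"tx": 0, "ty": 0, "tz": -3.5, "ax": 0.001, "ay": 0, "az": 0.002, "fingers": -1},
{"tx": -3.5, "ty": -0.6, "tz": 0, "ax": 0, "ay": 0, "az": 0.02, "fingers": -1},
{"tx": -3.5, "ty": -0.5, "tz": 0, "ax": 0, "ay": 0, "az": 0.02, "fingers": -1},
{"tx": -3.5, "ty": -0.4, "tz": 0, "ax": 0, "ay": 0, "az": 0.02, "fingers": -1},
{"tx": -3.5, "ty": -0.4, "tz": 0, "ax": 0, "ay": 0, "az": 0.02, "fingers": -1},
{"tx": -3.5, "ty": -0.3, "tz": 0, "ax": 0, "ay": 0, "az": 0.03, "fingers": -1},
{"tx": -3.5, "ty": -0.2, "tz": 0, "ax": 0, "ay": 0, "az": 0.02, "fingers": -1},
{"tx": -3.5, "ty": -0.1, "tz": 0, "ax": 0, "ay": 0, "az": 0.03, "fingers": -1},
{"tx": -3.5, "ty": 0, "tz": 0, "ax": 0, "ay": 0, "az": 0.02, "fingers": -1},
{"tx": -3.5, "ty": 0.1, "tz": 0, "ax": 0, "ay": 0, "az": 0.03, "fingers": -1},
{"tx": -3.5, "ty": 0.2, "tz": 0, "ax": 0, "ay": 0, "az": 0.02, "fingers": -1},
{"tx": -3.6, "ty": 0.2, "tz": 0, "ax": 0, "ay": 0, "az": 0.03, "fingers": -1},
{"tx": -3.5, "ty": 0.4, "tz": 0, "ax": 0, "ay": 0, "az": 0.02, "fingers": -1},
{"tx": -3.5, "ty": 0.4, "tz": 0, "ax": 0, "ay": 0, "az": 0.03, "fingers": -1},
{"tx": -3.5, "ty": 0.5, "tz": 0, "ax": 0, "ay": 0, "az": 0.02, "fingers": -1},
{"tx": -3.5, "ty": 0.6, "tz": 0, "ax": 0, "ay": 0, "az": 0.03, "fingers": -1},
{"tx": -3.5, "ty": 0.7, "tz": 0, "ax": 0, "ay": 0, "az": 0.02, "fingers": -1},
{"tx": -3.5, "ty": 0.8, "tz": -0.05, "ax": 0, "ay": 0, "az": 0.028, "fingers": -1}
```

Request:
move_arm:
  deltas:
    - {"tx":0,"ty":0,"tz":-3.6,"ax":0,"ay":0,"az":0,"fingers":-1}
    - {"tx":0,"ty":0,"tz":-3.6,"ax":0,"ay":0,"az":0,"fingers":-1}
    - {"tx":0,"ty":0,"tz":-3.5,"ax":0,"ay":0,"az":0,"fingers":-1}
    - {"tx":-3.5,"ty":-0.6,"tz":0,"ax":0,"ay":0,"az":0.02,"fingers":-1}
    - {"tx":-3.5,"ty":-0.5,"tz":0,"ax":0,"ay":0,"az":0.02,"fingers":-1}
    - {"tx":-3.5,"ty":-0.4,"tz":0,"ax":0,"ay":0,"az":0.02,"fingers":-1}
    - {"tx":-3.5,"ty":-0.4,"tz":0,"ax":0,"ay":0,"az":0.02,"fingers":-1}
    - {"tx":-3.5,"ty":-0.3,"tz":0,"ax":0,"ay":0,"az":0.03,"fingers":-1}
    - {"tx":-3.5,"ty":-0.2,"tz":0,"ax":0,"ay":0,"az":0.02,"fingers":-1}
    - {"tx":-3.5,"ty":-0.1,"tz":0,"ax":0,"ay":0,"az":0.03,"fingers":-1}
    - {"tx":-3.5,"ty":0,"tz":0,"ax":0,"ay":0,"az":0.02,"fingers":-1}
    - {"tx":-3.5,"ty":0.1,"tz":0,"ax":0,"ay":0,"az":0.03,"fingers":-1}

```text
clock: 30.48
eef_pos: [0.5516, 0.0899, 0.1388]
tool_rot: [[-0.198, 0.98, -0.001], [0.98, 0.198, 0.0], [0.0, -0.001, -1.0]]
ft_force: [0.6, 0.4, 0.2]
opening: 0.0266
```

Request:
move_arm:
  deltas:
    - {"tx":-3.5,"ty":0.2,"tz":0,"ax":0,"ay":0,"az":0.02,"fingers":-1}
    - {"tx":-3.6,"ty":0.2,"tz":0,"ax":0,"ay":0,"az":0.03,"fingers":-1}
    - {"tx":-3.5,"ty":0.4,"tz":0,"ax":0,"ay":0,"az":0.02,"fingers":-1}
    - {"tx":-3.5,"ty":0.4,"tz":0,"ax":0,"ay":0,"az":0.03,"fingers":-1}
    - {"tx":-3.5,"ty":0.5,"tz":0,"ax":0,"ay":0,"az":0.02,"fingers":-1}
    - {"tx":-3.5,"ty":0.6,"tz":0,"ax":0,"ay":0,"az":0.03,"fingers":-1}
    - {"tx":-3.5,"ty":0.7,"tz":0,"ax":0,"ay":0,"az":0.02,"fingers":-1}
    - {"tx":-3.5,"ty":0.8,"tz":0,"ax":0,"ay":0,"az":0.03,"fingers":-1}
    - {"tx":0,"ty":0,"tz":0,"ax":0,"ay":0,"az":0,"fingers":-1}
    - {"tx":0,"ty":0,"tz":0,"ax":0,"ay":0,"az":0,"fingers":-1}
    - {"tx":0,"ty":0,"tz":0,"ax":0,"ay":0,"az":0,"fingers":-1}

```text
clock: 31.4
eef_pos: [0.6213, -0.1833, 0.1384]
tool_rot: [[0.001, 1.0, -0.002], [1.0, -0.001, 0.001], [0.001, -0.002, -1.0]]
ft_force: [-0.5, 0.1, -1.0]
opening: 0.0262
```

Run:
```python
from h import *
st,im=snap('wrist','w21');print(st['clock'],st['eef_pos'],np.degrees(yaw(st)),st['opening'])
```

```text
31.4 [ 0.62125939 -0.18332057  0.13836382] 89.96714968897254 0.026164124758800096
```

View pics/w21.png

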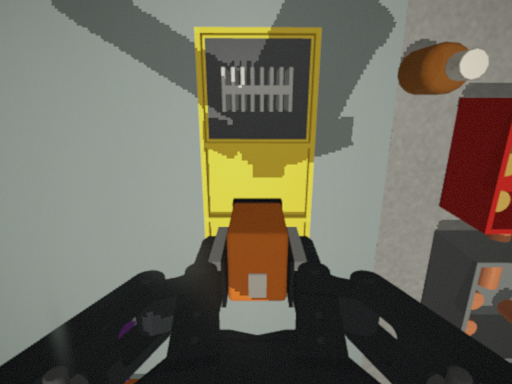

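Request:
move_arm:
  deltas:
    - {"tx":0,"ty":0,"tz":3,"ax":0,"ay":0,"az":0,"fingers":-1}
    - {"tx":0,"ty":0,"tz":3,"ax":0,"ay":0,"az":0,"fingers":-1}
    - {"tx":0,"ty":0,"tz":2,"ax":0,"ay":0,"az":0,"fingers":-1}
    - {"tx":0,"ty":0,"tz":1.2,"ax":0,"ay":0,"az":0,"fingers":-1}
    - {"tx":0,"ty":0,"tz":0.6,"ax":0,"ay":0,"az":0,"fingers":-1}
    - {"tx":0,"ty":0,"tz":0,"ax":0,"ay":0,"az":0,"fingers":-1}
    - {"tx":0,"ty":0,"tz":0,"ax":0,"ay":0,"az":0,"fingers":-1}
    - {"tx":0,"ty":0,"tz":0,"ax":0,"ay":0,"az":0,"fingers":-1}

```text
clock: 32.12
eef_pos: [0.6231, -0.1839, 0.043]
tool_rot: [[-0.0, 1.0, 0.003], [1.0, 0.0, -0.001], [-0.001, 0.003, -1.0]]
ft_force: [-0.2, 0.1, -0.7]
opening: 0.0263
```

Request:
move_arm:
  deltas:
    - {"tx":0,"ty":0,"tz":0.2,"ax":0,"ay":0,"az":0,"fingers":-1}
    - {"tx":0,"ty":0,"tz":0.1,"ax":0,"ay":0,"az":0,"fingers":-1}
    - {"tx":0,"ty":0,"tz":0,"ax":0,"ay":0,"az":0,"fingers":-1}
    - {"tx":0,"ty":0,"tz":0,"ax":0,"ay":0,"az":0,"fingers":-1}

```text
clock: 32.45
eef_pos: [0.622, -0.1838, 0.0386]
tool_rot: [[0.0, 1.0, 0.0], [1.0, -0.0, -0.0], [-0.0, 0.0, -1.0]]
ft_force: [0.3, -0.0, -0.6]
opening: 0.0265
```

Request:
move_arm:
  deltas:
    - {"tx":0,"ty":0,"tz":0.1,"ax":0,"ay":0,"az":0,"fingers":-1}
    - {"tx":0,"ty":0,"tz":0.1,"ax":0,"ay":0,"az":0,"fingers":-1}
    - {"tx":0,"ty":0,"tz":0,"ax":0,"ay":0,"az":0,"fingers":-1}
    - {"tx":0,"ty":0,"tz":0,"ax":0,"ay":0,"az":0,"fingers":-1}

```text
clock: 32.78
eef_pos: [0.6221, -0.1838, 0.0368]
tool_rot: [[-0.0, 1.0, 0.0], [1.0, 0.0, -0.0], [-0.0, 0.0, -1.0]]
ft_force: [-2.2, -0.3, 3.8]
opening: 0.0264
```

Request:
move_arm:
  deltas:
    - {"tx":0,"ty":0,"tz":0,"ax":0,"ay":0,"az":0,"fingers":-0.1}
    - {"tx":0,"ty":0,"tz":0,"ax":0,"ay":0,"az":0,"fingers":0.2}
    - {"tx":0,"ty":0,"tz":0,"ax":0,"ay":0,"az":0,"fingers":0.2}
    - {"tx":0,"ty":0,"tz":0,"ax":0,"ay":0,"az":0,"fingers":0.2}
    - {"tx":0,"ty":0,"tz":0,"ax":0,"ay":0,"az":0,"fingers":0.2}
    - {"tx":0,"ty":0,"tz":-1.5,"ax":0,"ay":0,"az":0,"fingers":0.2}
    - {"tx":0,"ty":0,"tz":-3,"ax":0,"ay":0,"az":0,"fingers":0.4}
    - {"tx":0,"ty":0,"tz":-3.5,"ax":0,"ay":0,"az":0,"fingers":1}
    - {"tx":0,"ty":0,"tz":-3.5,"ax":0,"ay":0,"az":0,"fingers":1}
    - {"tx":0,"ty":0,"tz":-3.5,"ax":0,"ay":0,"az":0,"fingers":1}
    - {"tx":0,"ty":0,"tz":0,"ax":0,"ay":0,"az":0,"fingers":1}
    - {"tx":0,"ty":0,"tz":0,"ax":0,"ay":0,"az":0,"fingers":1}

```text
clock: 33.78
eef_pos: [0.6234, -0.1843, 0.1894]
tool_rot: [[-0.0, 1.0, 0.006], [1.0, 0.0, -0.003], [-0.003, 0.006, -1.0]]
ft_force: [0.2, 0.3, -0.8]
opening: 0.0855
```

Run:
```python
from h import *
st,im=snap('wrist','w22')
plan([(.40,-.25,.24,90)])
```

```text
7
{"tx": -0.9, "ty": -3.2, "tz": -0.8, "ax": 0, "ay": 0, "az": 0, "fingers": 1},
{"tx": -1, "ty": -3.2, "tz": -0.8, "ax": 0, "ay": 0, "az": 0, "fingers": 1},
{"tx": -0.9, "ty": -3.2, "tz": -0.7, "ax": 0, "ay": 0, "az": 0, "fingers": 1},
{"tx": -1, "ty": -3.2, "tz": -0.8, "ax": 0, "ay": 0, "az": 0, "fingers": 1},
{"tx": -0.9, "ty": -3.1, "tz": -0.7, "ax": 0, "ay": 0, "az": 0, "fingers": 1},
{"tx": -1, "ty": -3.2, "tz": -0.8, "ax": 0, "ay": 0, "az": 0, "fingers": 1},
{"tx": -0.95, "ty": -3.1, "tz": -0.75, "ax": 0.001, "ay": 0.001, "az": 0, "fingers": 1}
```

View pics/w22.png

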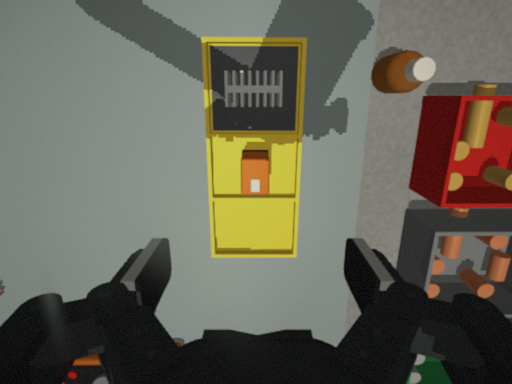

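Request:
move_arm:
  deltas:
    - {"tx":-0.9,"ty":-3.2,"tz":-0.8,"ax":0,"ay":0,"az":0,"fingers":1}
    - {"tx":-1,"ty":-3.2,"tz":-0.8,"ax":0,"ay":0,"az":0,"fingers":1}
    - {"tx":-0.9,"ty":-3.2,"tz":-0.7,"ax":0,"ay":0,"az":0,"fingers":1}
    - {"tx":-1,"ty":-3.2,"tz":-0.8,"ax":0,"ay":0,"az":0,"fingers":1}
    - {"tx":-0.9,"ty":-3.1,"tz":-0.7,"ax":0,"ay":0,"az":0,"fingers":1}
    - {"tx":-1,"ty":-3.2,"tz":-0.8,"ax":0,"ay":0,"az":0,"fingers":1}
    - {"tx":-1,"ty":-3.1,"tz":-0.7,"ax":0,"ay":0,"az":0,"fingers":1}
    - {"tx":0,"ty":0,"tz":0,"ax":0,"ay":0,"az":0,"fingers":1}
    - {"tx":0,"ty":0,"tz":0,"ax":0,"ay":0,"az":0,"fingers":1}
    - {"tx":0,"ty":0,"tz":0,"ax":0,"ay":0,"az":0,"fingers":1}

```text
clock: 34.67
eef_pos: [0.3997, -0.2503, 0.2381]
tool_rot: [[0.001, 1.0, -0.001], [1.0, -0.001, 0.002], [0.002, -0.001, -1.0]]
ft_force: [-0.2, -0.1, -0.2]
opening: 0.0856
```

Run:
```python
from h import *
st,im=snap('top','topF');_,sc=snap('scene','sceneF')
a=cv2.resize(im[115:215,140:345],None,fx=3.9,fy=3,interpolation=cv2.INTER_CUBIC)
cv2.imwrite('pics/topFc.png',a)
cv2.imwrite('pics/sceneFc.png',cv2.resize(sc[130:330,130:330],None,fx=3,fy=3,interpolation=cv2.INTER_CUBIC))
im0=cv2.imread('pics/top0.png')
def blk(i,b):
    x0,y0,x1,y1=b;return i[y0:y1,x0:x1].astype(int)
for n,b in {'black':(228,177,254,202),'meter':(380,165,414,220)}.items(): print(n,abs(blk(im,b)-blk(im0,b)).mean())
```

```text
black 9.555897435897435
meter 31.64331550802139
```

View pics/topFc.png

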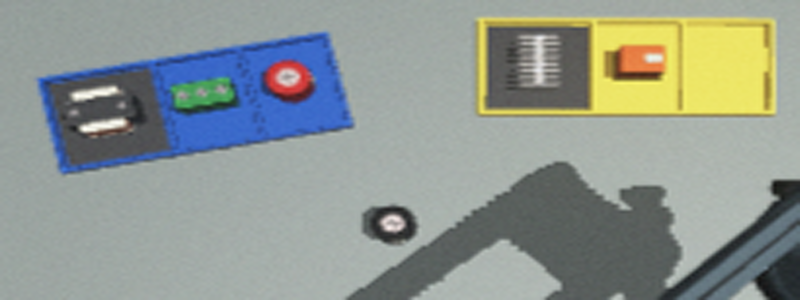

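View pics/sceneFc.png

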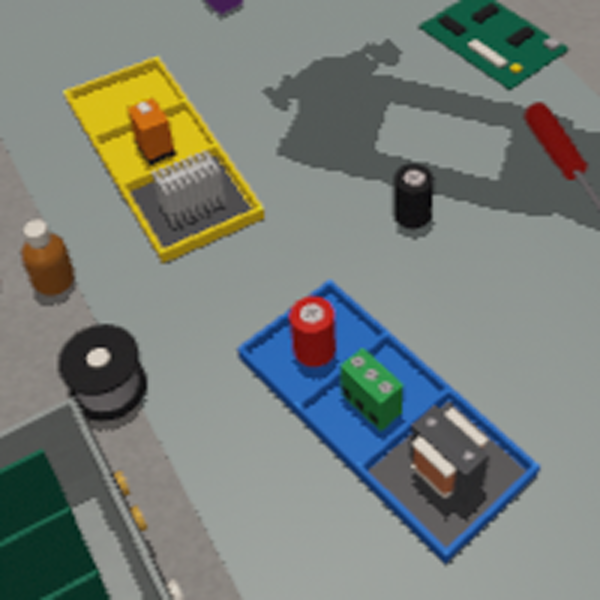

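Run:
```python
import cv2,numpy as np
a=cv2.imread('pics/scene0.png').astype(int);b=cv2.imread('pics/sceneF.png').astype(int)
for n,(x0,y0,x1,y1) in {'meter':(168,88,222,122),'black':(258,180,278,210)}.items(): print(n,abs(a-b)[y0:y1,x0:x1].mean())
cv2.imwrite('pics/mm.png',cv2.resize(np.hstack([a[60:140,150:290],b[60:140,150:290]]).astype(np.uint8),None,fx=2.8,fy=2.8))
```

```text
meter 1.1857298474945535
black 10.732777777777779
```

View pics/mm.png

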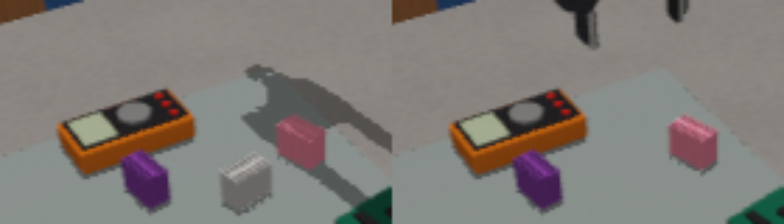

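Run:
```python
from h import *
C=cam('top')
for f in('top0','topF'):
    im=cv2.imread(f'pics/{f}.png');b=im[175:205,226:256]
    d=(b.max(2)<75);y,x=np.nonzero(d);w=(b.min(2)>175);yy,xx=np.nonzero(w)
    print(f,d.sum(),x.mean()+226,y.mean()+175,w.sum(),xx.mean()+226,yy.mean()+175)
a=cv2.imread('pics/scene0.png');b=cv2.imread('pics/sceneF.png')
cv2.imwrite('pics/bk.png',cv2.resize(np.hstack([a[175:215,245:295],b[175:215,245:295]]),None,fx=7,fy=7))
```

```text
top0 69 240.1159420289855 189.5072463768116 16 240.125 189.125
topF 68 240.11764705882354 189.4264705882353 16 240.125 189.125
```

View pics/bk.png

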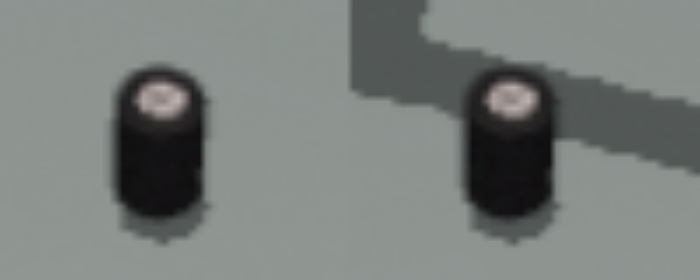

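The black capacitor hasn't moved; the difference is only the arm's shadow. I'm handing in.

```bash
python3 -c "
from cell import manip
manip.job_done();print(manip.get_state()['clock'])"
```

```text
the job is handed in; nothing more can be done
the job is handed in; nothing more can be done
```

Both kits are made up and handed in, at about 35 s on the robot's clock. I packed the parts in the order listed, lowering each one until the wrist force showed it touching the floor (2 to 5 N), then releasing it.

- **Blue tray:** the transformer is in the wide compartment, the terminal block in the middle narrow one and the red capacitor in the end narrow one.
- **Yellow tray:** the heatsink is in the wide compartment and the relay in the middle narrow one.

**Last checks:**
- The top and scene pictures show all five parts standing upright inside their compartments, with the gripper open and clear of everything.
- The black capacitor is at the same pixels as at the start. Its patch of the picture changed only because the arm's shadow fell beside it.
- The multimeter is unchanged in the scene picture. The arm covered it in the top view, so that comparison could not be used.
- The pink and purple look-alikes look unmoved by eye.

**Disagreement:** the top and wrist cameras placed the blue tray 2 to 4 mm apart, so I used values in between, well inside the compartment margins.

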